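# Seat the reference tile level on the reflectance meter

### The job

Get the meter ready and run its check reading: take the dust cover off the measuring seat and lay it flat in the shallow tray, then take the square tile (not the round one) from the sloping stand, lay it between the two fences of the seat, centred and square to them, and press it down until both stiff rests are fully home and the tile sits level. Then press the start button all the way in. Be gentle, for the tile is brittle: never press it on the meter with more than 40 N, and leave everything else where it is.

Things in the scene. Friction and masses are not known exactly. Their poses are not given: they have to be found in the camera images.
- meter: Reflectance meter, fixed: wooden case with a grey panel on top, 190 (x) x 210 (y) x 70 mm high. Origin at the centre of its underside; x points away from its operator side. The panel is 70 mm above the origin. The measuring seat stands on it at (-10, +45) mm, the start button at (-30, -60) mm.
- seat (a point): Centre of the measuring seat, at the height (4 mm above the panel) of the tile's underside when fully home. Axes as the meter's. Two parallel steel fences, one at -x and one at +x, each 8 mm thick and 60 mm long (y), 62 mm clear between them, tops 12 mm above this point. The y sides are open: panel only, room for fingers.
- rest_near (a joint): Stiff rest at the seat's near side: steel bar 12 (x) x 36 (y) mm, its middle 19 mm to -x of the seat centre. Slides vertically, in m: 0 = up (top 8 mm above the seat point), 0.008 = fully down on a hard stop (top level with the seat point). About 3 N of friction; it stays where it is left. Starts at 0 to 0.004, mostly unlike the other, so a tile laid on both is tilted.
- rest_far (a joint): The same stiff rest at the far side of the seat, 19 mm to +x of its centre. In metres: 0 up, 0.008 fully down.
- start (a joint): Start button on the meter's panel, black, round, 26 mm across, pushed downward: 0 = out, 0.006 = fully in (about 5 N), in metres; it springs back. Counts as pressed at 0.0045.
- start_top (a point): Centre of the top face of the start button.
- cover: Dust cover, black plastic, 80 g: a flat plate 78 x 78 x 5 mm with a straight grip bar on top, 44 mm long (x), 12 mm wide (y), 20 mm tall above the plate. Origin at the centre of its underside. At the start it lies on the fences over the seat, its axes about parallel to the seat's.
- tray: Shallow white open tray, fixed, 150 x 150 x 22 mm, walls 4 mm thick, floor 4 mm thick; origin at the centre of its underside.
- tray_in (a point): Centre of the tray's inner floor.
- stand: Aluminium tile stand, fixed, 130 (x) x 250 (y) x 156 mm high; origin at the centre of its underside. Its slope rises to its +x at 35 degrees. Two bays at y = +55 and -55 mm, each with a pad 34 mm wide (y), 12 mm proud of the slope, with a low lip below; a tile's sides overhang it by 10 mm. A visor plate 150 mm up covers all from x = +8 mm to the rear wall: grasp tilted, square to the slope.
- square_tile: Square reference tile, white ceramic, 54 x 54 x 10 mm, about 80 g, in one of the stand's two bays, lying on the 35 degree slope. Origin at the centre of its underside, z square to its face (upward), y along the stand's y, x up the slope.
- round_tile: Round tile, white ceramic, 54 mm across, 10 mm thick, in the stand's other bay. To be left alone. Origin at the centre of its underside.
- weight: Bystander: brass weight, 34 mm across, 52 mm tall; origin at the centre of its underside.
- beaker: Bystander: glass beaker, 72 mm across, 90 mm tall; origin at the centre of its underside.
- jar: Bystander: brown glass jar, 60 mm across, 85 mm tall; origin at the centre of its underside.
- brush: Bystander: brush about 170 mm long, lying on the bench; origin at its underside.
- dish: Bystander: shallow glass dish, 80 mm across, 16 mm tall; origin at the centre of its underside.
Not all that is in view belongs to the job. Of the things like the cover, leave any that is brown or turquoise; of the rest the smaller one is meant.

How it is judged:
By the outcome, as a careful person would: the job done as asked, in the order asked, and still so for the second after the job is handed in, with the robot touching nothing.
It also fails if it takes over 56 s, if anything falls off the work surface, if the arm or the gripper's body presses on something with over 40 N, if the wrist force passes 120 N, or if a joint passes its speed limit or range.

### The arm

A 6-joint arm with a two-finger parallel gripper is mounted at the origin on the work surface. World frame = base frame: x ahead of the robot, y to its left, z up, the work surface at z = 0. Lengths are in m, angles in degrees, forces in N, time in s.
With the tool pointing down it reaches from about 0.35 to 0.875 m from the base axis. Payload 4.2 kg.
Tool frame: the origin (TCP) lies at the very end of the fingers, on their centre line; the grasp point (between the pads) lies 19 mm behind it; z points along the fingers, y is the line along which they close (so a half turn about z gives the same grasp; the last joint's range is limited). The gripper opens to 87 mm and grips with 3 to 60 N. Pads are 19 mm wide; open, the fingers measure 117 mm over their backs; the gripper's body (75 mm by 190 mm) begins 51 mm behind the grasp point.
Start: joints at [83.801, 22.042, 0.453, 0, -68.411, -14.817], TCP at [0.224, 0.583, 0.223] pointing down, gripper open.
Joint ranges: [-179.83, 179.83], [-69.29, 118.12], [-61.27, 80.66], [-181.25, 117.63], [-171.15, -9.14], [-177.46, 177.46]. Speed limits (degrees/s): [159.86, 159.86, 180, 180, 180, 180].

### API

Orientations are given as a 3x3 rotation matrix whose columns are the frame's x, y, z axes.
In Python, from station import r gives the robot as it stands.
- The arm moves only by the tool jog_arm, never from a script. Its argument "plan" is text: rows parted by semicolons, each of 7 numbers parted by spaces: the shift along the tool's x, y, z normalised to -1 to 1, where 1 is 0.025 m, then the turn, a rotation vector about the tool's x, y, z normalised to -1 to 1, where 1 is 8 degrees, then the closure, from -1 (fully open) to 1 (shut). A call has exactly 10 rows; each row shifts and turns the commanded pose from where the row before left it, along the tool's axes as they then stand; what a row does not reach is not made up. A row lasts 1/10 s, in which the tool goes at most 50 mm and 8.59 degrees, less where a joint would pass 70% of its speed; a pose out of reach is approached as far as the arm can. A call with a number of a shift or a turn outside -1 to 1 is refused whole. A call with a gripper value outside its range is refused whole. The fingers move at their own pace and stop on an object; the grip force is fixed at half the most. Time passes only in rows, so rows that do not move let the fingers close, or fill a call up. It gives the time, the measured TCP pose, the force, the opening and the grip force at its end, in the units of the state.
- r.sense(): the state, without advancing time (a new reading comes with each control period).
- r.capture(name): name is "side" or "top"; returns (picture, depth): 384x512x3 uint8, red, green, blue; 384x512 float32, m along the optical axis (not along the pixel's ray), 0 where there is no reading.
- r.get_calibration(name): a dict with "mtx" (3x3 intrinsics, pixels), "distortion" ([k1, k2, p1, p2, k3] as OpenCV has them; the pictures are not rectified), "extrinsics" (4x4, takes a point from camera to world coordinates). Camera axes: x right, y up, looking along -z (the intrinsics and any distortion apply to the point x, -y, -z); pixel columns grow to the right and rows downward; lengths in m; the calibration is good to about 2 mm. A picture is of the moment at which its call begins. get_calibration takes no time and is no camera call.
- r.finish_job(): hands the job in; it is judged then, once.
The state is a dict: "time_s": time; "joints": joint angles; "joint_velocities": joint speeds; "effort": joint torques, N m; "tcp_pos": TCP position; "ee_rot": TCP orientation; "wrist_force": force on the tool from outside, world axes, zero at the start; "moment": the same for the moment, N m; "gripper_width": opening from 0.0 (shut) to 1.0 (fully open); "gripper_force": force on a finger pad.
Only numpy, scipy, OpenCV 4.12 (cv2) and the standard library are available. Lean on these libraries where they do the work, as an engineer would, in place of code of your own. Each camera call takes 0.05 s, during which the arm holds its last target. There are 200 camera calls.

## Working session

There is one attempt and no reset: what is moved stays moved. The work goes in short steps, Python scripts to look and compute and a tool call to move; the robot and the scene stay as the last step left them, time stands still between calls to the robot, and variables do not carry over. Pictures are saved under pics/ and viewed, at most 10 in all, crops included, and the job is handed in when it is done.

Besides the shell and the picture viewer there is one more tool, called by a JSON object that holds its "api" and its "payload". jog_arm: Moves the arm, as the interface text tells. Scaled input: -1 to 1 covers 0.025 m each way for a shift and 8 degrees each way for a turn. Its arguments: {"type":"object","properties":{"plan":{"type":"string"}},"required":["plan"]}

```bash
ls; mkdir -p pics; cat > h.py <<'E'
import numpy as np, cv2
from station import r
def snap(n):
    im,d=r.capture(n); np.savez(f'{n}.npz',im=im,d=d); return im,d
def load(n):
    z=np.load(f'{n}.npz'); return z['im'],z['d']
def rays(n,px):
    c=r.get_calibration(n); E=np.array(c['extrinsics'])
    u=cv2.undistortPoints(np.float64(px).reshape(-1,1,2),np.array(c['mtx'],float),np.array(c['distortion'],float)).reshape(-1,2)
    v=np.c_[u[:,0],-u[:,1],-np.ones(len(u))]
    return E[:3,3],v@E[:3,:3].T   # origin, dirs with unit depth
def plane(n,px,z):
    o,v=rays(n,px); return o+v*((z-o[2])/v[:,2])[:,None]
def cloud(n,d):
    h,w=d.shape; px=np.stack(np.meshgrid(np.arange(w),np.arange(h)),-1).reshape(-1,2)
    o,v=rays(n,px); return (o+v*d.reshape(-1,1)).reshape(h,w,3)
def save(im,f): cv2.imwrite('pics/'+f,im[...,::-1])
E
python3 - <<'E'
from h import *
s=r.sense(); print({k:np.round(v,3).tolist() for k,v in s.items()})
for n in('top','side'):
    im,d=snap(n); save(cv2.resize(im,(800,600)),n+'0.png'); c=r.get_calibration(n); print(np.round(c['extrinsics'],3),np.round(c['mtx'],1),c['distortion'])
E
```

```text
pics
{'time_s': 0.0, 'joints': [83.8, 22.09, 0.378, -0.029, -68.412, -14.818], 'joint_velocities': [-0.12, -0.009, 0.034, 0.146, -0.027, -0.071], 'effort': [0.001, -39.066, 18.741, 4.22, 0.011, -0.0], 'tcp_pos': [0.224, 0.583, 0.221], 'ee_rot': [[0.933, -0.359, -0.001], [-0.359, -0.933, -0.002], [0.0, 0.002, -1.0]], 'wrist_force': [-0.274, -0.424, -0.74], 'moment': [0.031, -0.017, -0.044], 'gripper_force': 0.0, 'gripper_width': 0.997}
[[-0.023  0.992 -0.127  0.331]
 [-0.999 -0.026 -0.023  0.094]
 [-0.026  0.126  0.992  1.225]
 [ 0.     0.     0.     1.   ]] [[496.4   0.  257.9]
 [  0.  496.4 187.6]
 [  0.    0.    1. ]] [-0.09030462  0.          0.          0.          0.        ]
[[ 0.998  0.032 -0.05   0.434]
 [-0.059  0.508 -0.859 -0.915]
 [-0.002  0.861  0.509  0.692]
 [ 0.     0.     0.     1.   ]] [[407.5   0.  256.5]
 [  0.  407.5 196. ]
 [  0.    0.    1. ]] [-0.05035587  0.          0.          0.          0.        ]
```

View pics/top0.png

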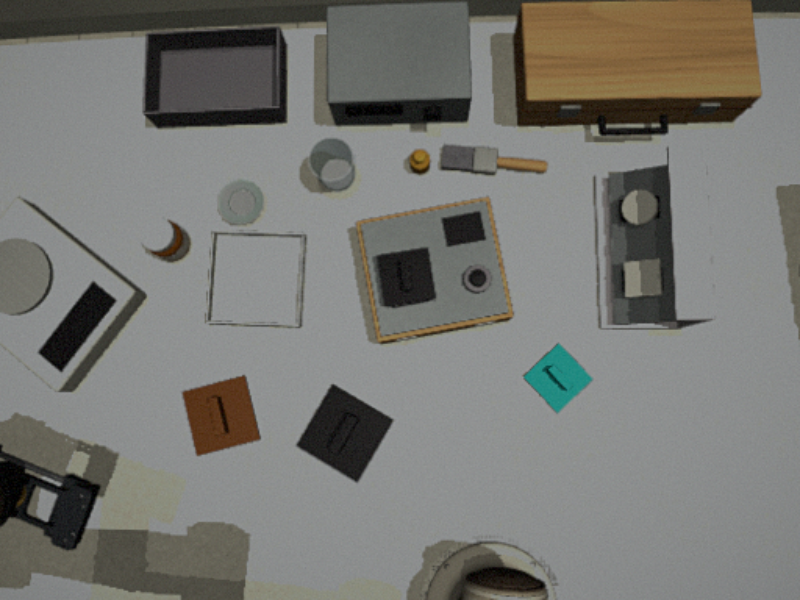

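View pics/side0.png

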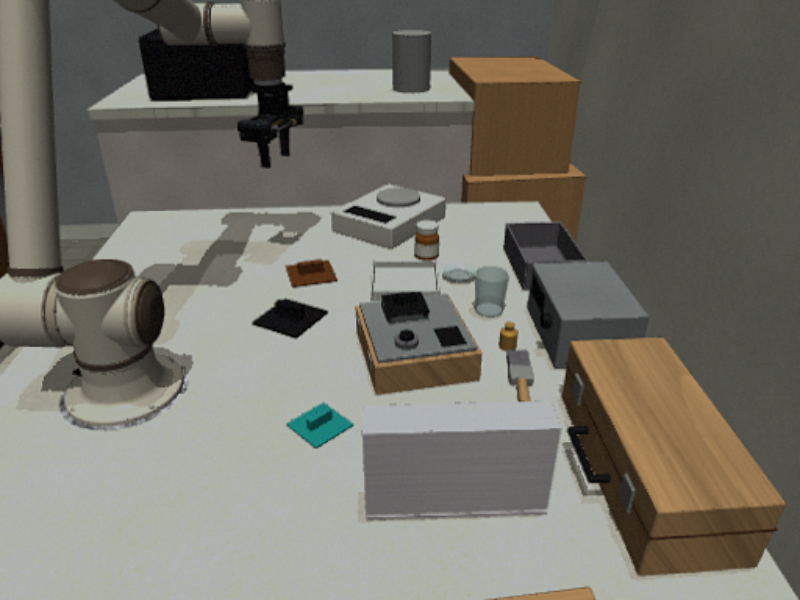

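The top view shows these cover-like things (800x600 pixels): black on the meter (405,277), black on the bench (345,432), brown (220,415) and turquoise (558,377). Brown and turquoise are ruled out. The black one on the meter is the smaller of the two left and lies on the seat, so it is the one meant. The square tile is at (641,278) and the round one at (640,207). The stand rises to image right, which is world -y. The tray is at (257,280). The side view agrees with this. Next I measure and confirm with a crop.

```bash
python3 - <<'E'
from h import *
im,d=load('top'); P=cloud('top',d); X,Y,Z=P[...,0],P[...,1],P[...,2]
hsv=cv2.cvtColor(im,cv2.COLOR_RGB2HSV)
c=cv2.resize(im[115:295,110:470],(800,400),interpolation=cv2.INTER_CUBIC); save(c,'crop1.png')
box=lambda u0,v0,u1,v1:(lambda m:(m.__setitem__((slice(int(v0*.64),int(v1*.64)),slice(int(u0*.64),int(u1*.64))),True),m)[1])(np.zeros(d.shape,bool))
def rect(m,lab,z=None):
    m=cv2.morphologyEx(m.astype(np.uint8),cv2.MORPH_OPEN,np.ones((2,2),np.uint8))
    cs=max(cv2.findContours(m,0,cv2.CHAIN_APPROX_NONE)[0],key=cv2.contourArea)
    mm=np.zeros_like(m); cv2.drawContours(mm,[cs],-1,1,-1); mm=(mm&m)>0
    zz=np.median(Z[mm]) if z is None else z
    q=plane('top',cs.reshape(-1,2),zz)[:,:2].astype(np.float32)
    (cx,cy),wh,a=cv2.minAreaRect(q*1000)
    print(lab,'c',round(cx,1),round(cy,1),'wh',np.round(wh,1),'ang',round(a,1),'z',round(float(np.median(Z[mm]))*1000,1),int(mm.sum()))
print('table z',np.median(Z[box(280,480,400,560)])*1000)
rect(box(340,190,520,350)&(Z>.055)&(Z<.085),'meter top')
v=hsv[...,2]
rect(box(370,245,445,310)&(v<60)&(Z>.075),'cover')
rect(box(370,245,445,310)&(v<70)&(Z>.1),'coverbar')
rect(box(280,370,410,490)&(v<70),'bigblack')
rect(box(455,255,500,300)&(v<70),'button')
rect(box(200,225,315,335)&(Z>.012)&(Z<.035),'tray rim')
rect(box(590,140,720,340)&(Z>.14),'visor')
m=box(610,255,672,305)&(v>110)&(hsv[...,1]<60)&(Z>.04)&(Z<.14)
rect(m,'tile'); 
for mm,l in((m,'sq'),(box(615,185,665,228)&(v>110)&(Z>.04)&(Z<.14),'rd')):
    q=P[mm]; A=np.c_[q[:,:2],np.ones(len(q))]; 
    k=np.linalg.lstsq(A,q[:,2],rcond=None)[0]; e=abs(q[:,2]-A@k); k=np.linalg.lstsq(A[e<.006],q[e<.006,2],rcond=None)[0]
    n=np.array([-k[0],-k[1],1]);n/=np.linalg.norm(n); print(l,'normal',np.round(n,3),'tilt',np.degrees(np.arccos(n[2])),'mean',np.round(q[e<.006].mean(0),4),len(q),'median resid',np.median(e))
E
```

```text
table z -1.9597245690998744
meter top c 514.3 72.4 wh [188.7 208.3] ang 9.2 z 67.8 5682
cover c 497.9 114.2 wh [79.6 78. ] ang 8.0 z 89.1 1126
coverbar c 499.4 114.6 wh [45.  11.6] ang 8.0 z 108.7 103
bigblack c 269.1 216.8 wh [111.1 111. ] ang 58.5 z 5.5 2078
button c 495.0 8.8 wh [23.1 25.7] ang 88.0 z 89.3 104
tray rim c 523.3 422.2 wh [ 41.8 155.2] ang 75.7 z 13.9 177
visor c 543.5 -290.2 wh [ 56.6 247.9] ang 88.5 z 154.0 2786
tile c 490.7 -227.8 wh [23.9 52.4] ang 88.5 z 68.5 219
sq normal [0.021 0.527 0.85 ] tilt 31.820636696384966 mean [ 0.4923 -0.2254  0.0676] 221 median resid 0.0014879893911893677
rd normal [0.01  0.539 0.842] tilt 32.648309972353026 mean [ 0.6028 -0.2294  0.0678] 153 median resid 0.001673737606446235
```

View pics/crop1.png

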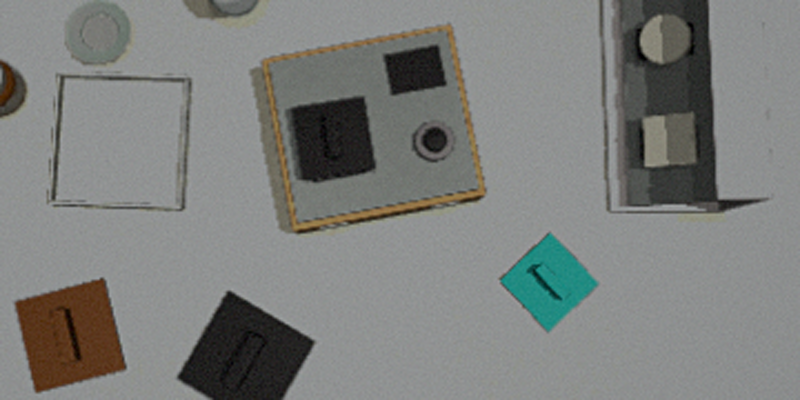

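The crop confirms the choice. The black cover on the meter at (335,140) measures 78 mm; the black one on the bench at (245,350) measures 111 mm. The square tile is at (669,140), half shaded by the visor, and the round tile is at (665,40). Next: the tray, the whole tile, and a cross-check of the cover in the side view.

```bash
python3 - <<'E'
from h import *
im,d=load('top'); P=cloud('top',d); Z=P[...,2]
hsv=cv2.cvtColor(im,cv2.COLOR_RGB2HSV); v=hsv[...,2]
# tray: dark outline
sub=v[140:215,125:205].astype(int); bg=np.median(sub); m=(sub<bg-25)
ys,xs=np.nonzero(m); q=plane('top',np.c_[xs+125,ys+140],.020)[:,:2]*1000
print('tray',bg,m.sum(),cv2.minAreaRect(q.astype(np.float32)))
# tile rows/profile
print(v[178,385:436].tolist()); print((Z[178,385:436]*1000).round().tolist()); print(v[155:200,403].tolist());print(v[155:200,416].tolist())
# side
im,d=load('side'); P=cloud('side',d); Z=P[...,2]; v=cv2.cvtColor(im,cv2.COLOR_RGB2HSV)[...,2]
print('side table z',np.median(Z[320:370,60:200])*1000)
s=.64
u0,v0,u1,v1=[int(a*s) for a in(375,285,435,325)]
def rect(m,z,lab):
    cs=max(cv2.findContours(m.astype(np.uint8),0,1)[0],key=cv2.contourArea).reshape(-1,2)
    print(lab,cv2.minAreaRect((plane('side',cs,z)[:,:2]*1000).astype(np.float32)),np.median(Z[m])*1000)
m=np.zeros(v.shape,bool); m[v0:v1,u0:u1]=True
rect(m&(v<60)&(Z>.08)&(Z<.097),.091,'side cover plate')
rect(m&(v<75)&(Z>.104),.111,'side bar')
mm=np.zeros(v.shape,bool); mm[180:260,220:315]=True
rect(mm&(Z>.062)&(Z<.078),.07,'side meter top')
E
```

```text
tray 147.0 538 ((525.7169799804688, 354.8798828125), (155.52796936035156, 171.69261169433594), 86.62310028076172)
[149, 131, 106, 105, 108, 99, 71, 62, 56, 56, 56, 51, 41, 24, 45, 128, 143, 135, 137, 134, 136, 137, 138, 140, 136, 98, 94, 97, 97, 99, 91, 100, 99, 98, 91, 91, 92, 80, 44, 23, 47, 45, 45, 42, 45, 48, 91, 137, 148, 143, 145]
[4.0, 9.0, 4.0, 8.0, 4.0, 6.0, 8.0, 24.0, 24.0, 35.0, 29.0, 33.0, 35.0, 55.0, 56.0, 61.0, 58.0, 64.0, 67.0, 65.0, 67.0, 72.0, 70.0, 73.0, 70.0, 75.0, 76.0, 80.0, 78.0, 82.0, 81.0, 88.0, 80.0, 85.0, 86.0, 88.0, 89.0, 91.0, 81.0, 72.0, 70.0, 71.0, 75.0, 81.0, 81.0, 82.0, 152.0, 157.0, 157.0, 152.0, 154.0]
[57, 55, 59, 60, 58, 55, 59, 57, 54, 47, 52, 55, 107, 134, 139, 137, 137, 134, 137, 134, 131, 138, 137, 137, 136, 139, 136, 135, 136, 137, 135, 136, 138, 139, 143, 75, 43, 56, 61, 55, 53, 59, 59, 70, 57]
[53, 60, 56, 62, 53, 51, 55, 57, 50, 57, 54, 86, 100, 94, 95, 95, 97, 99, 96, 96, 95, 94, 96, 100, 93, 97, 95, 98, 96, 100, 89, 99, 98, 108, 65, 48, 54, 58, 54, 57, 60, 54, 60, 59, 61]
side table z -0.3612479443114158
side cover plate ((499.32977294921875, 110.55365753173828), (80.89176940917969, 80.45120239257812), 6.346852779388428) 91.23897520081815
side bar ((500.9339599609375, 104.72493743896484), (23.336891174316406, 40.64218521118164), 86.4244384765625) 109.39306664012783
side meter top ((515.3853149414062, 63.2708740234375), (185.68157958984375, 216.14144897460938), 9.042533874511719) 70.31769177694069
```

```bash
cat >> h.py <<'E'
from scipy.spatial.transform import Rotation as R
def rows(pos,Rt,n,g,pose=None):
    """rows from measured (or given) pose to target pose, n rows, straight line"""
    s=r.sense(); p,M=(np.array(s['tcp_pos']),np.array(s['ee_rot'])) if pose is None else pose
    w=(R.from_matrix(M).inv()*R.from_matrix(Rt)).as_rotvec(degrees=True)/n
    dp=(np.array(pos)-p)/n; st=R.from_rotvec(w,degrees=True); cur=R.from_matrix(M); out=[]
    for i in range(n):
        out.append(np.r_[cur.inv().apply(dp)/.025,w/8,g]); cur=cur*st
    print('; '.join(' '.join(f'{round(x,3):g}' for x in o) for o in out),' max',np.abs(np.array(out)[:,:6]).max().round(2))
def down(yaw):
    c,s=np.cos(np.radians(yaw)),np.sin(np.radians(yaw)); return np.array([[c,s,0],[s,-c,0],[0,0,-1.]])
E
python3 - <<'E'
from h import *
q=plane('top',[[110+u*.45,115+w*.45] for u,w in((58,75),(190,78),(183,210),(50,204))],.020)[:,:2]*1000
print('tray',q.round(),cv2.minAreaRect(q.astype(np.float32)))
im,d=load('top'); P=cloud('top',d); v=cv2.cvtColor(im,cv2.COLOR_RGB2HSV)[...,2]
m=np.zeros(v.shape,np.uint8); m[160:195,397:425]=(v[160:195,397:425]>76); m=cv2.morphologyEx(m,cv2.MORPH_OPEN,np.ones((3,3)))
cs=max(cv2.findContours(m,0,1)[0],key=cv2.contourArea)
q=P[m>0]; y=-1.5; n=np.array([np.sin(np.radians(1.5))*.574,.5736,.819]); n=np.array([-.0*1,.5736,.819])
off=np.median(q@n); print('offset',off)
o,vv=rays('top',cs.reshape(-1,2)); X=o+vv*((off-o@n)/(vv@n))[:,None]
ex=np.array([0,-.819,.5736]); ey=np.array([1.,0,0])
ab=np.c_[X@ex,X@ey]*1000; (a,b),wh,an=cv2.minAreaRect(ab.astype(np.float32)); print('tile slope coords',a,b,wh,an)
print('top centre',(ex*a+ey*b)/1000+n*off, (v[160:195,397:425]>76).sum())
M=cv2.moments(m,True); cc=[[M['m10']/M['m00'],M['m01']/M['m00']]]; o,vv=rays('top',cc); print('centroid',o+vv[0]*((off-o@n)/(vv[0]@n)))
print('to cover hover'); rows([.498,.113,.16],down(8.3),30,-1)
E
```

```text
tray [[592. 425.]
 [584. 275.]
 [436. 284.]
 [446. 433.]] ((514.0599365234375, 354.2853698730469), (150.1470184326172, 148.10916137695312), 86.6226806640625)
offset -0.07464420292045351
tile slope coords 235.65802001953125 502.1805419921875 (72.2786865234375, 58.74177932739258) 89.74689483642578
top centre [ 0.50218054 -0.23581983  0.07403984] 564
centroid [ 0.49364857 -0.23602707  0.07416474]
to cover hover
0.566 0.454 0.083 0 0 -0.122 -1; 0.558 0.463 0.083 0 0 -0.122 -1; 0.55 0.473 0.083 0 0 -0.122 -1; 0.542 0.482 0.083 0 0 -0.122 -1; 0.534 0.491 0.083 0 0 -0.122 -1; 0.525 0.5 0.083 0 0 -0.122 -1; 0.517 0.509 0.083 0 0 -0.122 -1; 0.508 0.518 0.083 0 0 -0.122 -1; 0.499 0.526 0.083 0 0 -0.122 -1; 0.49 0.535 0.083 0 0 -0.122 -1; 0.481 0.543 0.083 0 0 -0.122 -1; 0.471 0.551 0.083 0 0 -0.122 -1; 0.462 0.559 0.083 0 0 -0.122 -1; 0.452 0.567 0.083 0 0 -0.122 -1; 0.443 0.575 0.083 0 0 -0.122 -1; 0.433 0.582 0.083 0 0 -0.122 -1; 0.423 0.589 0.083 0 0 -0.122 -1; 0.413 0.597 0.083 0 0 -0.122 -1; 0.402 0.604 0.083 0 0 -0.122 -1; 0.392 0.61 0.082 0 0 -0.122 -1; 0.381 0.617 0.082 0 0 -0.122 -1; 0.371 0.623 0.082 0 0 -0.122 -1; 0.36 0.63 0.082 0 0 -0.122 -1; 0.349 0.636 0.082 0 0 -0.122 -1; 0.339 0.641 0.082 0 0 -0.122 -1; 0.328 0.647 0.082 0 0 -0.122 -1; 0.316 0.653 0.082 0 0 -0.122 -1; 0.305 0.658 0.082 0 0 -0.122 -1; 0.294 0.663 0.082 0 0 -0.122 -1; 0.283 0.668 0.082 0 0 -0.122 -1  max 0.67
```

{"api": "jog_arm", "payload": {"plan": "0.85 0.68 0.12 0 0 0 -1;0.85 0.68 0.12 0 0 0 -1;0.85 0.68 0.12 0 0 0 -1;0.85 0.68 0.12 0 0 0 -1;0.85 0.68 0.12 0 0 0 -1;0.85 0.68 0.12 0 0 0 -1;0.85 0.68 0.12 0 0 0 -1;0.85 0.68 0.12 0 0 0 -1;0.85 0.68 0.12 0 0 0 -1;0.85 0.68 0.12 0 0 0 -1"}}

```text
time_s: 1.1
tcp_pos: [0.3617, 0.3472, 0.1921]
ee_rot: [[0.933, -0.359, -0.001], [-0.359, -0.933, -0.001], [-0.0, 0.001, -1.0]]
wrist_force: [0.4, -0.4, 0.8]
gripper_width: 0.998
gripper_force: 0.0
```

{"api": "jog_arm", "payload": {"plan": "0.85 0.68 0.12 0 0 0 -1;0.85 0.68 0.12 0 0 0 -1;0.85 0.68 0.12 0 0 0 -1;0.85 0.68 0.12 0 0 0 -1;0.85 0.68 0.12 0 0 0 -1;0.85 0.68 0.12 0 0 0 -1;0.85 0.68 0.12 0 0 0 -1;0.85 0.68 0.12 0 0 0 -1;0.85 0.68 0.12 0 0 0 -1;0.85 0.68 0.12 0 0 0 -1"}}

```text
time_s: 2.1
tcp_pos: [0.4991, 0.1125, 0.1621]
ee_rot: [[0.933, -0.359, -0.001], [-0.359, -0.933, -0.0], [-0.001, 0.001, -1.0]]
wrist_force: [0.4, 1.2, 0.2]
gripper_width: 1.005
gripper_force: 0.0
```

{"api": "jog_arm", "payload": {"plan": "0 0 0 0 0 -0.74 -1;0 0 0 0 0 -0.74 -1;0 0 0 0 0 -0.74 -1;0 0 0 0 0 -0.74 -1;0 0 0 0 0 -0.74 -1;0 0 0 0 0 0 -1;0 0 0 0 0 0 -1;0 0 0 0 0 0 -1;0 0 0 0 0 0 -1;0 0 0 0 0 0 -1"}}

```text
time_s: 3.1
tcp_pos: [0.4989, 0.1136, 0.1625]
ee_rot: [[0.989, 0.149, -0.0], [0.149, -0.989, 0.0], [-0.0, -0.0, -1.0]]
wrist_force: [0.3, 0.8, 0.7]
gripper_width: 1.001
gripper_force: 0.0
```

```bash
python3 - <<'E'
from h import *
s=r.sense(); print({k:np.round(s[k],4).tolist() for k in('time_s','joints','tcp_pos','ee_rot','wrist_force')})
rows([.498,.113,.094],down(8.3),5,-1)
E
```

```text
{'time_s': 3.1, 'joints': [31.0262, 14.2114, -20.3401, -0.0022, -55.4515, 67.5283], 'tcp_pos': [0.4989, 0.1136, 0.1625], 'ee_rot': [[0.9889, 0.1487, -0.0001], [0.1487, -0.9889, 0.0], [-0.0001, -0.0, -1.0]], 'wrist_force': [0.2855, 0.8158, 0.662]}
-0.008 0.004 0.548 -0 0 0.006 -1; -0.008 0.004 0.548 -0 0 0.006 -1; -0.008 0.004 0.548 -0 0 0.006 -1; -0.008 0.004 0.548 -0 0 0.006 -1; -0.008 0.004 0.548 -0 0 0.006 -1  max 0.55
```

{"api": "jog_arm", "payload": {"plan": "0 0 0.54 0 0 0 -1;0 0 0.54 0 0 0 -1;0 0 0.54 0 0 0 -1;0 0 0.54 0 0 0 -1;0 0 0.5 0 0 0 -1;0 0 0 0 0 0 -1;0 0 0 0 0 0 1;0 0 0 0 0 0 1;0 0 0 0 0 0 1;0 0 0 0 0 0 1"}}

```text
time_s: 4.1
tcp_pos: [0.4992, 0.1138, 0.0966]
ee_rot: [[0.989, 0.149, 0.001], [0.149, -0.989, 0.001], [0.001, -0.0, -1.0]]
wrist_force: [-0.4, 0.8, 0.0]
gripper_width: 0.725
gripper_force: 0.0
```

{"api": "jog_arm", "payload": {"plan": "0 0 0 0 0 0 1;0 0 0 0 0 0 1;0 0 0 0 0 0 1;0 0 0 0 0 0 1;0 0 0 0 0 0 1;0 0 0 0 0 0 1;0 0 0 0 0 0 1;0 0 0 0 0 0 1;0 0 0 0 0 0 1;0 0 0 0 0 0 1"}}

```text
time_s: 5.1
tcp_pos: [0.4989, 0.1137, 0.096]
ee_rot: [[0.989, 0.149, 0.0], [0.149, -0.989, 0.0], [0.0, -0.0, -1.0]]
wrist_force: [0.3, 0.1, -1.3]
gripper_width: 0.136
gripper_force: 30.0
```

{"api": "jog_arm", "payload": {"plan": "0 0 -0.7 0 0 0 1;0 0 -0.7 0 0 0 1;0 0 -0.7 0 0 0 1;0.2 -0.94 0 0 0 0 1;0.2 -0.94 0 0 0 0 1;0.2 -0.94 0 0 0 0 1;0.2 -0.94 0 0 0 0 1;0.2 -0.94 0 0 0 0 1;0.2 -0.94 0 0 0 0 1;0.2 -0.94 0 0 0 0 1"}}

```text
time_s: 6.1
tcp_pos: [0.5086, 0.2822, 0.1482]
ee_rot: [[0.989, 0.149, -0.001], [0.149, -0.989, -0.001], [-0.001, 0.0, -1.0]]
wrist_force: [1.7, -0.2, -1.8]
gripper_width: 0.133
gripper_force: 30.0
```

{"api": "jog_arm", "payload": {"plan": "0.2 -0.94 0 0 0 0 1;0.2 -0.94 0 0 0 0 1;0.2 -0.94 0 0 0 0 1;0 0 0.7 0 0 0.75 1;0 0 0.7 0 0 0.75 1;0 0 0.7 0 0 0 1;0 0 0.7 0 0 0 1;0 0 0.7 0 0 0 1;0 0 0.5 0 0 0 1;0 0 0 0 0 0 1"}}

```text
time_s: 7.1
tcp_pos: [0.5121, 0.3522, 0.0462]
ee_rot: [[0.998, -0.06, -0.004], [-0.06, -0.998, -0.003], [-0.003, 0.004, -1.0]]
wrist_force: [-0.4, -0.3, -0.9]
gripper_width: 0.135
gripper_force: 30.0
```

```bash
python3 - <<'E'
from h import *
s=r.sense(); print({k:np.round(s[k],4).tolist() for k in('time_s','tcp_pos','gripper_width','wrist_force')})
im,d=snap('top'); save(cv2.resize(im[115:275,110:440],(800,388),interpolation=cv2.INTER_CUBIC),'top1.png')
E
```

```text
{'time_s': 7.1, 'tcp_pos': [0.5121, 0.3522, 0.0462], 'gripper_width': 0.1353, 'wrist_force': [-0.3906, -0.3466, -0.8803]}
```

View pics/top1.png

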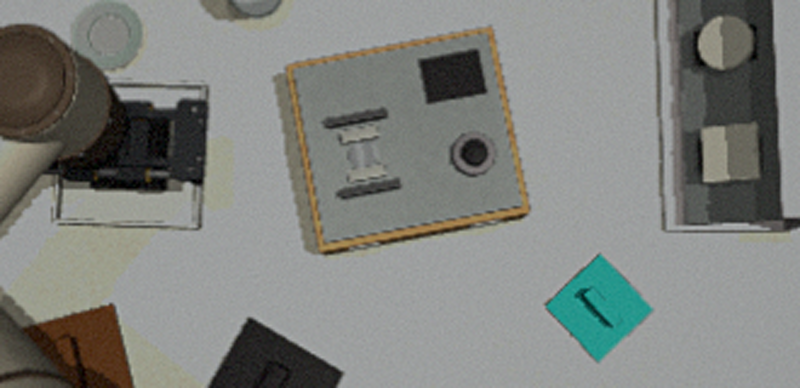

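The cover is held over the tray. The seat is now clear: fences at (355,118) and (368,187), rests at (360,133) and (367,173). I lower and release.

{"api": "jog_arm", "payload": {"plan": "0.05 0 0.4 0 0 0 1;0 0 0.4 0 0 0 1;0 0 0.4 0 0 0 1;0 0 0.04 0 0 0 1;0 0 0 0 0 0 1;0 0 0 0 0 0 -1;0 0 0 0 0 0 -1;0 0 0 0 0 0 -1;0 0 0 0 0 0 -1;0 0 0 0 0 0 -1"}}

```text
time_s: 8.15
tcp_pos: [0.5146, 0.3535, 0.0178]
ee_rot: [[0.998, -0.06, 0.0], [-0.06, -0.998, 0.0], [0.0, -0.0, -1.0]]
wrist_force: [-0.2, 0.1, -0.7]
gripper_width: 0.504
gripper_force: 0.0
```

```bash
python3 - <<'E'
from h import *
im,d=load('top'); v=cv2.cvtColor(im,cv2.COLOR_RGB2HSV)[...,2]; P=cloud('top',d)
f=330/800
# meter frame angle from case outline; fences: dark slivers
def blob(u0,v0,u1,v1,thr,z,lab,inv=False):
    a,b,c,e=int(110+u0*f),int(115+v0*f),int(110+u1*f),int(115+v1*f)
    m=np.zeros(v.shape,np.uint8); s=v[b:e,a:c]; m[b:e,a:c]=(s>thr) if inv else (s<thr)
    ys,xs=np.nonzero(m); q=plane('top',np.c_[xs,ys],z)[:,:2]*1000
    (c0,c1),wh,an=cv2.minAreaRect(q.astype(np.float32)); print(lab,'mean',q.mean(0).round(1),'rect',round(c0,1),round(c1,1),np.round(wh,1),round(an,1),len(q))
    return q
A=blob(318,100,392,130,85,.086,'fence far'); B=blob(333,175,405,203,85,.086,'fence near')
C=blob(335,122,384,146,150,.081,'rest far',True); D=blob(340,160,392,183,150,.081,'rest near',True)
print('mid fences',(A.mean(0)+B.mean(0))/2,'mid rests',(C.mean(0)+D.mean(0))/2)
# tile: edges
m=np.zeros(v.shape,np.uint8); m[160:195,397:424]=v[160:195,397:424]>76
nl,lab,st,ce=cv2.connectedComponentsWithStats(cv2.erode(m,np.ones((2,2)))); k=lab[178,405]; mm=lab==k; print('tile bbox',st[k]); print(v[163:194:3,396:430])
E
```

```text
fence far mean [533.3 122.7] rect 533.2 123.3 [ 9.7 61.3] 9.2 109
fence near mean [465.4 111.7] rect 467.6 112.5 [15.  59.4] 8.9 110
rest far mean [517.3 112.4] rect 517.3 113.7 [ 2.8 16.9] 9.9 7
rest near mean [479.  108.2] rect 479.3 108.8 [ 2.8 23.7] 9.9 10
mid fences [499.35289017 117.19172867] mid rests [498.152975   110.33828253]
tile bbox [398 161  25  29 497]
[[ 93  90  94  93  76  65  58  64  61  62  61  57  67  62  62  61  69  60
   62  58  54  64  57  55  52  45  46  47  49  48  47  48  51  47]
 [ 91  85  89  88  71  59  58  62  69  70  54  66  60  64  73  84  87 101
   95  98  96  95  90  94 100  99  74  45  50  48  53  52  51  45]
 [ 64  62  64 115 149 153 150 146 146 150 145 151 151 111 100 109 104 101
  108 103 102 108 107 105 102  95  71  51  50  48  53  45  49  42]
 [ 57  48  31 107 142 146 153 148 145 148 146 149 148 107 104 105 105 107
  102 103 105 103 111 104 106  94  73  31  34  54  45  54  42  45]
 [ 59  37  19  57 137 150 150 146 144 143 151 150 148 151 105 104 103 104
  103 108 105 102 102 101 105  96  78  31  36  50  51  50  51  43]
 [ 57  53  20  49 137 152 146 147 149 147 144 150 147 145 107 100 107 104
  108 106 104 102 107 104 103  99  88  54  37  47  55  51  47  44]
 [ 57  56  29  29 136 152 152 149 149 144 148 148 147 152 106 105 105 106
  102 103 104 104 104 103 107 104  97  45  27  50  48  52  45  51]
 [ 51  46  25  33 132 149 150 149 145 147 150 153 142 152 102 103 104 103
  103 103 104 103 103 105 103 104 104  60  31  57  50  56  50  51]
 [ 63  56  45  58 138 152 147 152 146 148 149 151 148 157 146 110 103 111
  107 102 103 105 110 109 103 108 109  77  48  51  46  49  50  51]
 [ 60  67  58  46  69  75  76  75  77  72  67  65  59  60  51  50  47  49
   49  51  53  47  47  51  62  54  52  53  49  48  48  53  53  52]
 [ 87  91  93  92  91  96  77  63  64  59  65  63  69  64  64  66  63  62
   63  65  63  61  66  66  62  54  52  49  53  52  47  48  51  51]]
```

{"api": "jog_arm", "payload": {"plan": "0 0 -0.8 0 0 0 -1;0 0 -0.8 0 0 0 -1;0 0 -0.8 0 0 0 -1;0 0 -0.8 0 0 0 -1;0 0 -0.8 0 0 0 -1;0 0 -0.8 0 0 0 -1;0 0 -0.8 0 0 0 -1;0 1 -0.6 0 0 0 -1;0 1 -0.6 0 0 0 -1;0 1 -0.6 0 0 0 -1"}}

```text
time_s: 9.15
tcp_pos: [0.5097, 0.2777, 0.2032]
ee_rot: [[0.998, -0.059, -0.0], [-0.059, -0.998, 0.0], [-0.0, -0.0, -1.0]]
wrist_force: [1.2, -0.1, 0.1]
gripper_width: 1.001
gripper_force: 0.0
```

{"api": "jog_arm", "payload": {"plan": "0 1 0 0 0 0 -1;0 1 0 0 0 0 -1;0 1 0 0 0 0 -1;0 1 0 0 0 0 -1;0 1 0 0 0 0 -1;0 1 0 0 0 0 -1;0 1 0 0 0 0 -1;0 1 0 0 0 0 -1;0 1 0 0 0 0 -1;0 1 0 0 0 0 -1"}}

```text
time_s: 10.15
tcp_pos: [0.4949, 0.0279, 0.2028]
ee_rot: [[0.998, -0.059, 0.0], [-0.059, -0.998, 0.0], [0.0, -0.0, -1.0]]
wrist_force: [-0.0, -0.6, 0.6]
gripper_width: 0.998
gripper_force: 0.0
```

```bash
python3 - <<'E'
from h import *
s=r.sense(); print({k:np.round(s[k],4).tolist() for k in('time_s','joints','tcp_pos')})
im,d=snap('top'); v=cv2.cvtColor(im,cv2.COLOR_RGB2HSV)[...,2]; P=cloud('top',d); Z=P[...,2]
m=np.zeros(v.shape,np.uint8); m[140:215,125:205]=v[140:215,125:205]<60; m=cv2.morphologyEx(m,cv2.MORPH_OPEN,np.ones((3,3)))
cs=max(cv2.findContours(m,0,1)[0],key=cv2.contourArea).reshape(-1,2); print('cover in tray',cv2.minAreaRect((plane('top',cs,.009)[:,:2]*1000).astype(np.float32)),np.median(Z[m>0])*1000)
# tile centre by edges of the mask at half level
m=np.zeros(v.shape,np.uint8); m[166:191,400:425]=v[166:191,400:425]>78
nl,lab,st,ce=cv2.connectedComponentsWithStats(m); k=1+np.argmax(st[1:,4]); print(st[k],ce[k])
mm=lab==k; q=P[mm]; n=np.array([0,.5736,.819]); off=np.median(q@n); 
o,vv=rays('top',[ce[k]]); print('tile top centre',(o+vv*((off-o@n)/(vv@n))[:,None]).round(4),'off',off)
save(cv2.resize(im[115:275,110:440],(800,388),interpolation=cv2.INTER_CUBIC),'top2.png')
E
```

```text
{'time_s': 10.15, 'joints': [22.0372, 10.3596, -19.0395, 0.0007, -60.5735, 64.5528], 'tcp_pos': [0.4949, 0.0279, 0.2028]}
cover in tray ((490.3896179199219, 355.4716796875), (138.27915954589844, 73.44977569580078), 6.95733642578125) 9.156787254033016
[400 166  23  24 519] [410.78805395 177.58381503]
tile top centre [[ 0.4927 -0.2381  0.0757]] off -0.07457011862524814
```

View pics/top2.png

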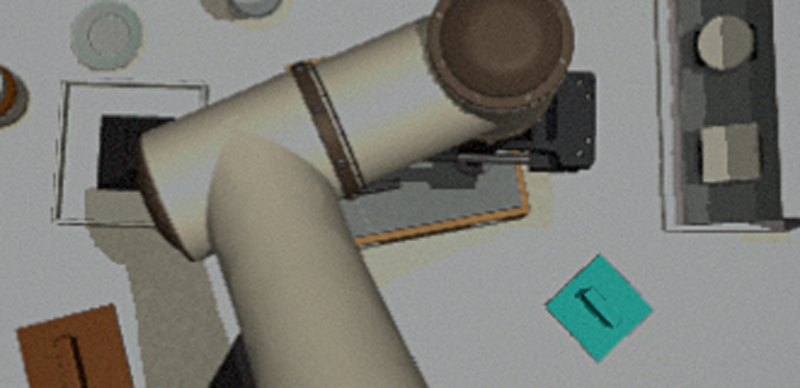

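The cover lies flat in the tray at (135,152). The square tile at (730,153) is clear. I turn the wrist and approach it.

{"api": "jog_arm", "payload": {"plan": "0 0 0 0 0 1 -1;0 0 0 0 0 1 -1;0 0 0 0 0 1 -1;0 0 0 0 0 1 -1;0 0 0 0 0 1 -1;0 0 0 0 0 1 -1;0 0 0 0 0 1 -1;0 0 0 0 0 1 -1;0 0 0 0 0 1 -1;0 0 0 0 0 1 -1"}}

```text
time_s: 11.2
tcp_pos: [0.4951, 0.029, 0.2027]
ee_rot: [[0.109, -0.994, 0.0], [-0.994, -0.109, 0.0], [-0.0, -0.0, -1.0]]
wrist_force: [-0.3, -0.0, 0.2]
gripper_width: 0.996
gripper_force: 0.0
```

{"api": "jog_arm", "payload": {"plan": "0.9 0 0 0 0 1 -1;0.9 0 0 0 0 0 -1;0.9 0 0 0 0 0 -1;0.9 0 0 0 0 0 -1;0 0 0 0 0.88 0 -1;0 0 0 0 0.88 0 -1;0 0 0 0 0.88 0 -1;0 0 0 0 0.88 0 -1;0 0 0 0 0.88 0 -1;0 0 0 0 0 0 -1"}}

```text
time_s: 12.2
tcp_pos: [0.4956, -0.0598, 0.2009]
ee_rot: [[-0.015, -1.0, -0.015], [-0.815, 0.021, -0.579], [0.58, 0.004, -0.815]]
wrist_force: [-0.3, 0.3, -0.0]
gripper_width: 1.0
gripper_force: 0.0
```

```bash
cat >> h.py <<'E'
def stand_pose(yaw=-91.5): return (R.from_euler('z',yaw,degrees=True)*R.from_matrix(down(0))*R.from_euler('y',35,degrees=True)).as_matrix()
E
python3 - <<'E'
from h import *
s=r.sense(); print({k:np.round(s[k],4).tolist() for k in('time_s','joints','tcp_pos','ee_rot')}); S=stand_pose(); print(S.round(3))
T=np.array([.4927,-.237,.0773]); n=-S[:,2]
rows(T+n*.05,S,8,-1); rows(T+n*.02,S,2,-1,(T+n*.05,S)); rows(T-.012*n,S,5,-1,(T+n*.02,S))
E
```

```text
{'time_s': 12.2, 'joints': [28.2694, 15.2775, -32.8069, 33.5531, -65.5318, -50.0344], 'tcp_pos': [0.4956, -0.0598, 0.2009], 'ee_rot': [[-0.0145, -0.9998, -0.0152], [-0.8148, 0.0206, -0.5794], [0.5795, 0.0039, -0.8149]]}
[[-0.021 -1.    -0.015]
 [-0.819  0.026 -0.573]
 [ 0.574  0.    -0.819]]
0.366 -0.006 0.767 0 -0.007 0.006 -1; 0.367 -0.007 0.767 0 -0.007 0.006 -1; 0.367 -0.007 0.767 0 -0.007 0.006 -1; 0.368 -0.007 0.766 0 -0.007 0.006 -1; 0.369 -0.008 0.766 0 -0.007 0.006 -1; 0.369 -0.008 0.766 0 -0.007 0.006 -1; 0.37 -0.008 0.765 0 -0.007 0.006 -1; 0.371 -0.009 0.765 0 -0.007 0.006 -1  max 0.77
-0 -0 0.6 0 0 0 -1; -0 -0 0.6 0 0 0 -1  max 0.6
0 0 0.256 0 0 0 -1; 0 0 0.256 0 0 0 -1; 0 0 0.256 0 0 0 -1; 0 0 0.256 0 0 0 -1; 0 0 0.256 0 0 0 -1  max 0.26
```

{"api": "jog_arm", "payload": {"plan": "0.37 -0.01 0.77 0 0 0 -1;0.37 -0.01 0.77 0 0 0 -1;0.37 -0.01 0.77 0 0 0 -1;0.37 -0.01 0.77 0 0 0 -1;0.37 -0.01 0.77 0 0 0 -1;0.37 -0.01 0.77 0 -0.03 0.02 -1;0.37 -0.01 0.77 0 -0.03 0.02 -1;0.37 0 0.77 0 0 0.01 -1;0 0 0 0 0 0 -1;0 0 0 0 0 0 -1"}}

```text
time_s: 13.2
tcp_pos: [0.4942, -0.2105, 0.1197]
ee_rot: [[-0.029, -0.999, -0.014], [-0.822, 0.032, -0.569], [0.569, -0.005, -0.822]]
wrist_force: [0.3, -0.2, 0.0]
gripper_width: 0.998
gripper_force: 0.0
```

```bash
python3 - <<'E'
from h import *
s=r.sense(); S=stand_pose(); T=np.array([.4927,-.237,.0773]); n=-S[:,2]
print(s['tcp_pos']); rows(T-.012*n,S,6,-1)
im,d=snap('side'); save(cv2.resize(im[190:340,200:400],(800,600),interpolation=cv2.INTER_CUBIC),'side2.png')
E
```

```text
[ 0.49418012 -0.21052322  0.11969634]
-0.015 0.006 0.413 -0.001 0.007 -0.009 -1; -0.015 0.006 0.413 -0.001 0.007 -0.009 -1; -0.016 0.006 0.413 -0.001 0.007 -0.009 -1; -0.016 0.006 0.413 -0.001 0.007 -0.009 -1; -0.017 0.005 0.413 -0.001 0.007 -0.009 -1; -0.017 0.005 0.413 -0.001 0.007 -0.009 -1  max 0.41
```

View pics/side2.png

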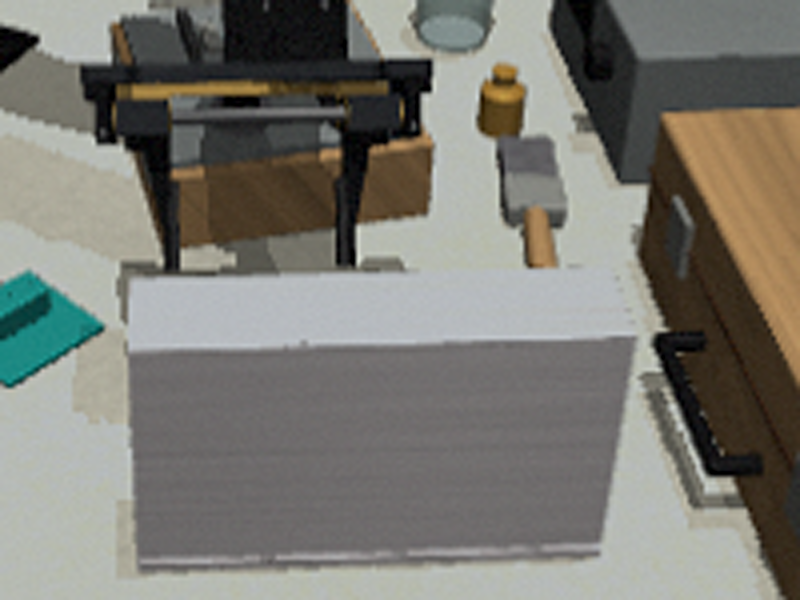

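The open fingers at (170,250) and (347,245) straddle the bay and the body is clear of the visor. I descend and grip.

{"api": "jog_arm", "payload": {"plan": "-0.02 0.01 0.41 0 0 0 -1;-0.02 0.01 0.41 0 0 -0.02 -1;-0.02 0.01 0.41 0 0.02 -0.02 -1;-0.02 0 0.41 0 0.02 -0.02 -1;-0.02 0 0.41 0 0 0 -1;0 0 0.41 0 0 0 -1;0 0 0 0 0 0 -1;0 0 0 0 0 0 1;0 0 0 0 0 0 1;0 0 0 0 0 0 1"}}

```text
time_s: 14.25
tcp_pos: [0.4932, -0.2425, 0.0679]
ee_rot: [[-0.019, -1.0, -0.012], [-0.819, 0.023, -0.574], [0.574, -0.001, -0.819]]
wrist_force: [-0.7, -0.8, 0.1]
gripper_width: 0.814
gripper_force: 0.0
```

{"api": "jog_arm", "payload": {"plan": "0 0 0 0 0 0 1;0 0 0 0 0 0 1;0 0 0 0 0 0 1;0 0 0 0 0 0 1;0 0 0 0 0 0 1;0 0 0 0 0 0 1;0 0 0 0 0 0 1;0 0 0 0 0 0 1;0 0 0 0 0 0 1;0 0 0 0 0 0 1"}}

```text
time_s: 15.25
tcp_pos: [0.4927, -0.2429, 0.0675]
ee_rot: [[-0.019, -1.0, -0.013], [-0.819, 0.023, -0.574], [0.574, 0.0, -0.819]]
wrist_force: [-1.6, 5.0, 5.4]
gripper_width: 0.618
gripper_force: 30.0
```

{"api": "jog_arm", "payload": {"plan": "0 0 -0.4 0 0 0 1;0 0 -0.7 0 0 0 1;0 0 -0.8 0 0 0 1;0 0 -0.8 0 0 0 1;0 0 -0.8 0 0 0 1;0 0 -0.8 0 0 0 1;-0.3 0 -0.5 0 -0.88 0 1;-0.3 0 -0.5 0 -0.88 0 1;-0.3 0 -0.5 0 -0.88 0 1;0 0 0 0 -0.88 0 1"}}

```text
time_s: 16.25
tcp_pos: [0.4957, -0.1425, 0.1788]
ee_rot: [[-0.021, -1.0, -0.001], [-0.993, 0.021, -0.114], [0.114, -0.002, -0.993]]
wrist_force: [0.3, -1.2, -0.2]
gripper_width: 0.611
gripper_force: 30.0
```

{"api": "jog_arm", "payload": {"plan": "0 0 0 0 -0.85 -1 1;0 0 0 0 0 -1 1;0 0 0 0 0 -1 1;0 0 0 0 0 -1 1;0 0 0 0 0 -1 1;0 0 0 0 0 -1 1;0 0 0 0 0 -1 1;0 0 0 0 0 -1 1;0 0 0 0 0 -1 1;0 0 0 0 0 -1 1"}}

```text
time_s: 17.25
tcp_pos: [0.4938, -0.1444, 0.1766]
ee_rot: [[0.974, -0.228, -0.01], [-0.228, -0.973, -0.031], [-0.003, 0.032, -0.999]]
wrist_force: [0.3, -0.2, -1.3]
gripper_width: 0.615
gripper_force: 30.0
```

```bash
python3 - <<'E'
from h import *
s=r.sense(); print({k:np.round(s[k],4).tolist() for k in('time_s','joints','tcp_pos','ee_rot','gripper_width')})
im,d=snap('top'); v=cv2.cvtColor(im,cv2.COLOR_RGB2HSV)[...,2]; Z=cloud('top',d)[...,2]
m=np.zeros(v.shape,np.uint8); m[140:215,125:205]=v[140:215,125:205]<60; m=cv2.morphologyEx(m,cv2.MORPH_OPEN,np.ones((3,3)))
cs=max(cv2.findContours(m,0,1)[0],key=cv2.contourArea).reshape(-1,2); print('cover in tray',cv2.minAreaRect((plane('top',cs,.009)[:,:2]*1000).astype(np.float32)))
save(cv2.resize(im[90:290,110:440],(800,485),interpolation=cv2.INTER_CUBIC),'top3.png')
im,d=snap('side'); save(cv2.resize(im[130:310,200:400],(660,594),interpolation=cv2.INTER_CUBIC),'side3.png')
rows([.4974,.1152,.15],down(9),10,1)
E
```

```text
{'time_s': 17.25, 'joints': [2.8793, 13.6848, -19.5924, 2.0758, -57.3969, 72.831], 'tcp_pos': [0.4938, -0.1444, 0.1766], 'ee_rot': [[0.9737, -0.2275, -0.0099], [-0.2277, -0.9732, -0.0311], [-0.0026, 0.0325, -0.9995]], 'gripper_width': 0.6147}
cover in tray ((517.2732543945312, 352.4248046875), (75.875244140625, 75.79209899902344), 86.843017578125)
-0.229 -1.016 0.074 0.023 0.006 -0.281 1; -0.189 -1.024 0.077 0.023 0.006 -0.281 1; -0.148 -1.03 0.08 0.023 0.006 -0.281 1; -0.108 -1.035 0.083 0.023 0.006 -0.281 1; -0.067 -1.038 0.087 0.023 0.006 -0.281 1; -0.027 -1.04 0.09 0.023 0.006 -0.281 1; 0.014 -1.04 0.093 0.023 0.006 -0.281 1; 0.055 -1.038 0.096 0.023 0.006 -0.281 1; 0.095 -1.035 0.1 0.023 0.006 -0.281 1; 0.136 -1.03 0.103 0.023 0.006 -0.281 1  max 1.04
```

View pics/top3.png

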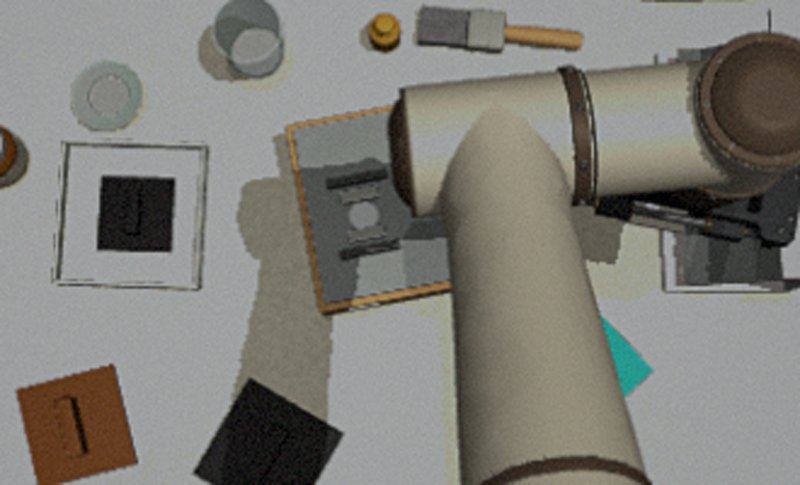

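The cover lies flat in the tray at (136,214). The tile is in the gripper. The seat is visible, evenly shaded: fences at (355,178) and (370,248), window at (365,215). I measure it again.

```bash
python3 - <<'E'
from h import *
im,d=load('top'); g=cv2.cvtColor(im,cv2.COLOR_RGB2GRAY).astype(int); f=330/800; Z=cloud('top',d)[...,2]
a,b,c,e=int(110+315*f),int(90+160*f),int(110+405*f),int(90+265*f); print(a,b); print(g[b:e,a:c])
def fit(u0,v0,u1,v1,cond,z,lab):
    a,b,c,e=[int(round(t)) for t in(110+u0*f,90+v0*f,110+u1*f,90+v1*f)]
    m=np.zeros(g.shape,bool); m[b:e,a:c]=cond(g[b:e,a:c]); ys,xs=np.nonzero(m)
    q=plane('top',np.c_[xs,ys],z)[:,:2]*1000; w=np.linalg.eigh(np.cov(q.T))[1][:,1]
    print(lab,q.mean(0).round(1),'axis',np.degrees(np.arctan2(w[1],w[0])).round(1),'half',np.round([np.ptp(q@w)],1),len(q)); return q.mean(0)
A=fit(322,165,390,190,lambda s:s<52,.086,'far');B=fit(335,235,403,262,lambda s:s<52,.086,'near'); print((A+B)/2)
fit(346,198,384,232,lambda s:s>105,.072,'window')
E
```

```text
239 156
[[123 120 122 ...  29  30  29]
 [129 125 130 ...  26  38  30]
 [126 130 125 ...  21  34  48]
 ...
 [ 89  87  80 ... 132 131 121]
 [ 88  74  75 ... 125 129 117]
 [ 84  73  75 ... 132 127 120]]
far [533.4 121.2] axis 99.7 half [57.6] 105
near [464.9 114.7] axis 100.9 half [54.9] 69
[499.15181946 117.98344955]
window [500.8 116.7] axis 97.5 half [26.6] 101
```

{"api": "jog_arm", "payload": {"plan": "-0.22 -1 0 0.02 0 -0.28 1;-0.18 -1 0 0.02 0 -0.28 1;-0.14 -1 0 0.02 0 -0.28 1;-0.1 -1 0.1 0.02 0 -0.28 1;-0.06 -1 0.1 0.02 0 -0.28 1;-0.02 -1 0.1 0.02 0 -0.28 1;0.02 -1 0.1 0.02 0 -0.28 1;0.06 -1 0.1 0.02 0 -0.28 1;0.1 -1 0.1 0.02 0 -0.28 1;0.14 -1 0.1 0.02 0 -0.28 1"}}

```text
time_s: 18.35
tcp_pos: [0.4988, 0.1079, 0.1545]
ee_rot: [[0.988, 0.154, -0.008], [0.153, -0.988, -0.004], [-0.008, 0.003, -1.0]]
wrist_force: [-0.1, -0.1, -0.7]
gripper_width: 0.616
gripper_force: 30.0
```

```bash
python3 - <<'E'
from h import *
print(r.sense()['joints']); rows([.5,.117,.112],down(9),6,1)
E
```

```text
[ 3.04466899e+01  1.48279245e+01 -2.07912540e+01 -1.73694138e-02
 -5.48860765e+01  6.83931809e+01]
0.019 -0.059 0.283 0.004 0.01 -0.004 1; 0.019 -0.059 0.283 0.004 0.01 -0.004 1; 0.019 -0.059 0.283 0.004 0.01 -0.004 1; 0.018 -0.059 0.283 0.004 0.01 -0.004 1; 0.018 -0.059 0.284 0.004 0.01 -0.004 1; 0.018 -0.059 0.284 0.004 0.01 -0.004 1  max 0.28
```

{"api": "jog_arm", "payload": {"plan": "0.02 -0.04 0.28 0.01 0.01 0 1;0.02 -0.04 0.28 0.01 0.01 0 1;0.02 -0.04 0.28 0 0.01 0 1;0.02 -0.04 0.28 0 0.01 0 1;0.02 -0.04 0.28 0 0.01 0 1;0.02 0 0.28 0 0.01 0 1;0 0 0 0 0 0 1;0 0 0 0 0 0 1;0 0 0 0 0 0 1;0 0 0 0 0 0 1"}}

```text
time_s: 19.35
tcp_pos: [0.5016, 0.1127, 0.1136]
ee_rot: [[0.988, 0.156, 0.002], [0.156, -0.988, 0.0], [0.002, 0.0, -1.0]]
wrist_force: [-0.5, 0.0, -0.6]
gripper_width: 0.62
gripper_force: 30.0
```

```bash
python3 - <<'E'
from h import *
s=r.sense(); print(np.round(s['tcp_pos'],4),np.round(s['ee_rot'],3))
im,d=snap('side'); save(cv2.resize(im[160:250,220:320],(800,720)[:2],interpolation=cv2.INTER_CUBIC)[:600],'side4.png')
E
```

```text
[0.5016 0.1127 0.1136] [[ 0.988  0.156  0.002]
 [ 0.156 -0.988  0.   ]
 [ 0.002  0.    -1.   ]]
```

View pics/side4.png

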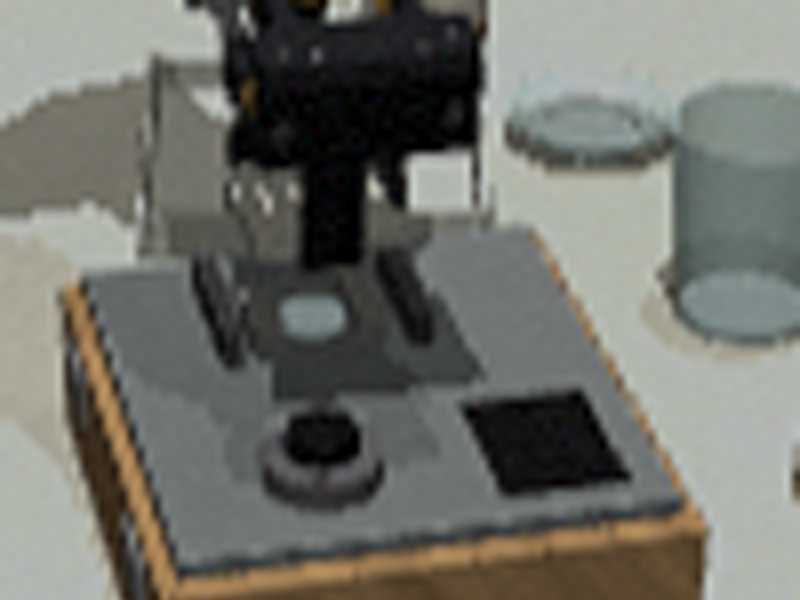

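The view shows the near finger at (333,210), the fences at (215,310) and (405,300), and the window at (313,317). The tile is shaded and hard to see, so I check it in depth.

```bash
python3 - <<'E'
from h import *
im,d=load('side'); P=cloud('side',d); 
q=P[175:200,235:285]; idx=(q[...,1]<.20)
print('pts in box x.46-.54 y.08-.15 z.10-.135')
m=(P[...,0]>.45)&(P[...,0]<.56)&(P[...,1]>.07)&(P[...,1]<.16)&(P[...,2]>.105)&(P[...,2]<.14)
ys,xs=np.nonzero(m); print(m.sum(), xs.min(),xs.max(),ys.min(),ys.max())
for y in range(178,196,2): print(y,[ (x,*(P[y,x]*1000).round().astype(int),int(im[y,x].mean())) for x in range(246,276,4)])
# top: is the square tile still in stand?
im,d=snap('top'); g=cv2.cvtColor(im,cv2.COLOR_RGB2GRAY); Zt=cloud('top',d)[...,2]
print(g[165:192:4,396:428:3]); print((Zt[165:192:4,396:428:3]*1000).round().astype(int))
E
```

```text
pts in box x.46-.54 y.08-.15 z.10-.135
182 248 269 180 192
178 [(246, np.int64(472), np.int64(369), np.int64(7), 115), (250, np.int64(486), np.int64(364), np.int64(9), 11), (254, np.int64(482), np.int64(21), np.int64(192), 13), (258, np.int64(493), np.int64(22), np.int64(191), 4), (262, np.int64(503), np.int64(24), np.int64(190), 12), (266, np.int64(514), np.int64(27), np.int64(188), 1), (270, np.int64(525), np.int64(28), np.int64(187), 0), (274, np.int64(536), np.int64(30), np.int64(185), 0)]
180 [(246, np.int64(471), np.int64(362), np.int64(3), 113), (250, np.int64(476), np.int64(132), np.int64(127), 71), (254, np.int64(482), np.int64(22), np.int64(186), 3), (258, np.int64(493), np.int64(23), np.int64(185), 9), (262, np.int64(507), np.int64(73), np.int64(157), 5), (266, np.int64(523), np.int64(133), np.int64(124), 40), (270, np.int64(555), np.int64(346), np.int64(8), 78), (274, np.int64(571), np.int64(355), np.int64(3), 185)]
182 [(246, np.int64(471), np.int64(351), np.int64(1), 114), (250, np.int64(476), np.int64(122), np.int64(125), 86), (254, np.int64(487), np.int64(120), np.int
[... 2762 characters left out ...]
t64(126), np.int64(81), 51), (266, np.int64(523), np.int64(122), np.int64(83), 57), (270, np.int64(534), np.int64(118), np.int64(85), 33), (274, np.int64(549), np.int64(142), np.int64(71), 118)]
[[88 87 58 61 59 58 57 58 48 39 50]
 [90 86 58 56 62 63 62 62 61 48 47]
 [69 15 13 14  2  6 12  8  0 21 50]
 [54 12 13 21  1 20  0  3  3  0 46]
 [59 14 16 16  1  2  4  0  8 13 49]
 [51  0 16 13 15  7  6 13 24 32 44]
 [90 91 68 65 54 57 62 56 59 46 52]]
[[37 34 44 46 44 52 57 60 68 73 75]
 [33 37 40 45 52 55 56 62 66 68 76]
 [33 55 55 59 62 65 74 73 76 78 70]
 [28 51 51 56 62 63 71 72 82 81 70]
 [35 55 57 56 62 64 68 76 78 80 76]
 [32 58 54 53 66 68 65 69 69 72 72]
 [29 35 44 46 48 54 62 60 66 68 69]]
```

```bash
python3 - <<'E'
from h import *
im,d=load('side'); P=cloud('side',d); a=np.radians(9); mx=np.array([np.cos(a),np.sin(a)]); my=np.array([-mx[1],mx[0]])
yx=np.mgrid[0:d.shape[0],0:d.shape[1]]
def rep(m,z,lab):
    ys,xs=np.nonzero(m); q=plane('side',np.c_[xs,ys],z)[:,:2]*1000; s=q@mx; t=q@my
    print(lab,len(q),'s',np.percentile(s,[2,50,98]).round(1),'t',np.percentile(t,[2,50,98]).round(1)); return s,t
reg=lambda x0,x1,y0,y1,z0,z1:(P[...,0]>x0)&(P[...,0]<x1)&(P[...,1]>y0)&(P[...,1]<y1)&(P[...,2]>z0)&(P[...,2]<z1)
rep(reg(.45,.56,.07,.16,.121,.131)&(im.mean(-1)>40),.1255,'tile top')
s1,t1=rep(reg(.44,.49,.07,.16,.082,.092),.086,'fence near'); s2,t2=rep(reg(.51,.56,.07,.16,.082,.092),.086,'fence far')
print('fence mid s',(np.median(s1)+np.median(s2))/2)
# window: bright blob on panel
m=np.zeros(d.shape,bool); m[195:206,253:266]=im[195:206,253:266].mean(-1)>95; rep(m,.071,'window')
p=np.array(r.sense()['tcp_pos'])[:2]*1000; print('tcp s,t',p@mx,p@my)
for q in([499.2,118],[500.8,116.7],[497.4,115.2]): print('top est s,t',np.array(q)@mx,np.array(q)@my)
E
```

```text
tile top 99 s [483.5 497.2 537. ] t [-0.5 23.5 53.2]
fence near 40 s [471.6 476.3 480.5] t [ 0.8 32.4 65.3]
fence far 47 s [524.6 544.3 550.1] t [ 2.7 26.8 55.5]
fence mid s 510.29424908431673
window 35 s [502.2 512.2 522.5] t [23.3 35.9 48.1]
tcp s,t 513.012844816099 32.837073812434454
top est s,t 511.51328649984004 38.455139242143005
top est s,t 512.8902230402399 36.92084925530496
top est s,t 509.2974309846561 35.971193925549045
```

The tile is held level about 2 mm above the fingertips and centred to within 0.5 mm across the fences. Along y it has to go about 4.4 mm further. I shift it and lower it.

{"api": "jog_arm", "payload": {"plan": "0.01 -0.09 0.2 0 0 0 1;0 -0.09 0.25 0 0 0 1;0 0 0.25 0 0 0 1;0 0 0.2 0 0 0 1;0 0 0.15 0 0 0 1;0 0 0.1 0 0 0 1;0 0 0.05 0 0 0 1;0 0 0.05 0 0 0 1;0 0 0 0 0 0 1;0 0 0 0 0 0 1"}}

```text
time_s: 20.45
tcp_pos: [0.5011, 0.1171, 0.0821]
ee_rot: [[0.988, 0.156, 0.002], [0.156, -0.988, 0.0], [0.002, 0.0, -1.0]]
wrist_force: [-0.4, -0.0, -0.0]
gripper_width: 0.615
gripper_force: 30.0
```

{"api": "jog_arm", "payload": {"plan": "0 0 0.02 0 0 0 1;0 0 0.02 0 0 0 1;0 0 0.02 0 0 0 1;0 0 0.02 0 0 0 1;0 0 0 0 0 0 1;0 0 0 0 0 0 1;0 0 0 0 0 0 1;0 0 0 0 0 0 1;0 0 0 0 0 0 1;0 0 0 0 0 0 1"}}

```text
time_s: 21.45
tcp_pos: [0.5011, 0.1171, 0.08]
ee_rot: [[0.988, 0.156, 0.002], [0.156, -0.988, 0.0], [0.002, 0.0, -1.0]]
wrist_force: [-1.1, 0.3, 2.0]
gripper_width: 0.614
gripper_force: 30.0
```

{"api": "jog_arm", "payload": {"plan": "0 0 0 0 0 0 -1;0 0 0 0 0 0 -1;0 0 0 0 0 0 -1;0 0 0 0 0 0 -1;0 0 -0.3 0 0 0 -1;0 0 -0.5 0 0 0 -1;0 0 -0.7 0 0 0 1;0 0 -0.7 0 0 0 1;0 0 -0.2 0 0 0 1;0 0 0 0 0 0 1"}}

```text
time_s: 22.45
tcp_pos: [0.5013, 0.1173, 0.1409]
ee_rot: [[0.988, 0.156, 0.004], [0.156, -0.988, 0.001], [0.004, -0.001, -1.0]]
wrist_force: [0.3, -0.4, -0.1]
gripper_width: 0.72
gripper_force: 0.0
```

```bash
python3 - <<'E'
from h import *
s=r.sense(); print(s['tcp_pos'],s['gripper_width'])
im,d=snap('side'); P=cloud('side',d); a=np.radians(9); mx=np.array([np.cos(a),np.sin(a)]); my=np.array([-mx[1],mx[0]])
save(cv2.resize(im[165:245,225:315],(675,600),interpolation=cv2.INTER_CUBIC),'side5.png')
m=np.zeros(d.shape,np.uint8); m[180:215,240:285]=im[180:215,240:285].mean(-1)>85
nl,lab,st,ce=cv2.connectedComponentsWithStats(m); k=1+np.argmax(st[1:,4]); print(st[k])
E
```

```text
[0.50130756 0.11734889 0.14085408] 0.7204584374337497
[240 180  45  35 905]
```

View pics/side5.png

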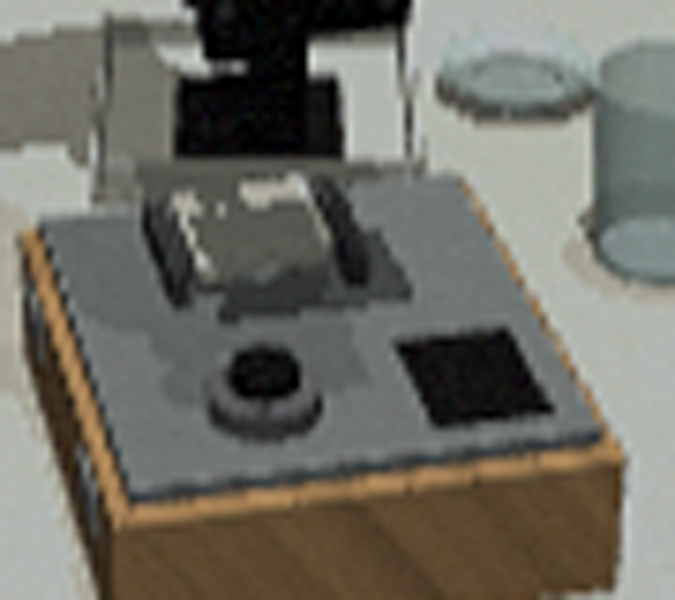

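The tile lies between the fences, centred at about (250,235) in the crop, with fences at (165,255) and (345,230). Now I press at its centre with the closed fingers.

{"api": "jog_arm", "payload": {"plan": "0 0 0.36 0 0 0 1;0 0 0.36 0 0 0 1;0 0 0.36 0 0 0 1;0 0 0.36 0 0 0 1;0 0 0.36 0 0 0 1;0 0 0.04 0 0 0 1;0 0 0.04 0 0 0 1;0 0 0.03 0 0 0 1;0 0 0.02 0 0 0 1;0 0 0 0 0 0 1"}}

```text
time_s: 23.5
tcp_pos: [0.5012, 0.1172, 0.092]
ee_rot: [[0.988, 0.156, 0.002], [0.156, -0.988, 0.0], [0.002, -0.0, -1.0]]
wrist_force: [-0.1, -0.1, -0.4]
gripper_width: 0.005
gripper_force: 0.0
```

{"api": "jog_arm", "payload": {"plan": "0 0 0.04 0 0 0 1;0 0 0.04 0 0 0 1;0 0 0.04 0 0 0 1;0 0 0.04 0 0 0 1;0 0 0.02 0 0 0 1;0 0 0.02 0 0 0 1;0 0 0 0 0 0 1;0 0 0 0 0 0 1;0 0 0 0 0 0 1;0 0 0 0 0 0 1"}}

```text
time_s: 24.5
tcp_pos: [0.5018, 0.1174, 0.0871]
ee_rot: [[0.988, 0.156, 0.003], [0.156, -0.988, 0.001], [0.003, -0.0, -1.0]]
wrist_force: [2.5, -0.8, 5.8]
gripper_width: 0.006
gripper_force: 2.5
```

{"api": "jog_arm", "payload": {"plan": "0 0 0.02 0 0 0 1;0 0 0.02 0 0 0 1;0 0 0.02 0 0 0 1;0 0 0.02 0 0 0 1;0 0 0.01 0 0 0 1;0 0 0.01 0 0 0 1;0 0 0 0 0 0 1;0 0 0 0 0 0 1;0 0 0 0 0 0 1;0 0 0 0 0 0 1"}}

```text
time_s: 25.5
tcp_pos: [0.5016, 0.1174, 0.0845]
ee_rot: [[0.988, 0.156, 0.003], [0.156, -0.988, 0.001], [0.003, -0.0, -1.0]]
wrist_force: [2.5, -0.5, 5.2]
gripper_width: 0.01
gripper_force: 2.6
```

{"api": "jog_arm", "payload": {"plan": "0 0 0.02 0 0 0 1;0 0 0.02 0 0 0 1;0 0 0.01 0 0 0 1;0 0 0.01 0 0 0 1;0 0 0 0 0 0 1;0 0 0 0 0 0 1;0 0 0 0 0 0 1;0 0 0 0 0 0 1;0 0 0 0 0 0 1;0 0 0 0 0 0 1"}}

```text
time_s: 26.5
tcp_pos: [0.5017, 0.1174, 0.0844]
ee_rot: [[0.988, 0.157, 0.004], [0.157, -0.988, 0.0], [0.004, 0.0, -1.0]]
wrist_force: [-0.6, -0.7, 13.4]
gripper_width: 0.006
gripper_force: 6.8
```

{"api": "jog_arm", "payload": {"plan": "0 0 0.02 0 0 0 1;0 0 0.02 0 0 0 1;0 0 0 0 0 0 1;0 0 0 0 0 0 1;0 0 -0.1 0 0 0 1;0 0 -0.5 0 0 0 1;0 0 -0.7 0 0 0 1;0 0 -0.7 0 0 0 1;0 0 -0.7 0 0 0 1;0 0 -0.7 0 0 0 1"}}

```text
time_s: 27.5
tcp_pos: [0.4983, 0.1164, 0.1653]
ee_rot: [[0.988, 0.155, -0.005], [0.155, -0.988, -0.002], [-0.005, 0.001, -1.0]]
wrist_force: [-0.0, 0.7, -0.7]
gripper_width: 0.002
gripper_force: 0.0
```

{"api": "jog_arm", "payload": {"plan": "0.3 1 0 0 0 0 1;0.3 1 0 0 0 0 1;0.3 1 0 0 0 0 1;0.3 1 0 0 0 0 1;0 1 0 0 0 0 1;0 1 0 0 0 0 1;0 1 0 0 0 0 1;0 1 0 0 0 0 1;0 1 0 0 0 0 1;0 1 0 0 0 0 1"}}

```text
time_s: 28.5
tcp_pos: [0.5671, -0.1255, 0.1644]
ee_rot: [[0.988, 0.155, -0.005], [0.155, -0.988, 0.002], [-0.005, -0.002, -1.0]]
wrist_force: [0.1, 0.2, 0.6]
gripper_width: 0.008
gripper_force: 0.0
```

```bash
python3 - <<'E'
from h import *
s=r.sense(); print(s['tcp_pos'],s['time_s'])
for n in('top','side'):
    im,d=snap(n); P=cloud(n,d); a=np.radians(9); mx=np.array([np.cos(a),np.sin(a)]); my=np.array([-mx[1],mx[0]])
    g=im.mean(-1)
    # view by rectifying the plane z=.085 in meter axes is avoided: sample profiles along s through the seat
    c=r.get_calibration(n)
    def px(p):
        E=np.linalg.inv(np.array(c['extrinsics'])); q=(E[:3,:3]@p.T).T+E[:3,3]; q=q*[1,-1,-1]
        return cv2.projectPoints(q,np.zeros(3),np.zeros(3),np.array(c['mtx']),np.array(c['distortion']))[0].reshape(-1,2)
    ss=np.arange(465,562,2.); 
    for t in(25,37,48):
        p=np.array([np.r_[(mx*x+my*t)/1000,.0845] for x in ss]); u=px(p).astype(np.float32)
        print(n,t,cv2.remap(g.astype(np.float32),u[None,:,0],u[None,:,1],1)[0].round().astype(int).tolist())
    tt=np.arange(-5,80,2.)
    for x in(500,513,526):
        p=np.array([np.r_[(mx*x+my*t)/1000,.0845] for t in tt]); u=px(p).astype(np.float32)
        print(n,'along t at',x,cv2.remap(g.astype(np.float32),u[None,:,0],u[None,:,1],1)[0].round().astype(int).tolist())
    A=im[150:230,235:335] if n=='top' else im[165:245,225:325]
    save(cv2.resize(A,(600,480),interpolation=cv2.INTER_CUBIC),n+'6.png')
a=cv2.imread('pics/top6.png');b=cv2.imread('pics/side6.png'); cv2.imwrite('pics/both6.png',cv2.resize(np.hstack([a,b]),(800,320)))
E
```

```text
[ 0.56710522 -0.12554095  0.16438851] 28.5
top 25 [132, 132, 133, 110, 62, 54, 69, 72, 70, 79, 123, 159, 169, 167, 168, 168, 168, 168, 167, 167, 167, 166, 165, 165, 166, 167, 168, 165, 166, 167, 167, 167, 166, 168, 167, 169, 165, 146, 108, 42, 63, 70, 64, 58, 59, 78, 78, 80, 81]
top 37 [137, 138, 132, 110, 61, 60, 71, 68, 76, 91, 124, 157, 172, 171, 168, 169, 167, 166, 167, 167, 164, 167, 166, 166, 167, 167, 168, 166, 166, 166, 167, 167, 167, 168, 165, 164, 160, 140, 96, 30, 48, 44, 41, 48, 64, 80, 81, 79, 78]
top 48 [136, 136, 134, 114, 66, 72, 74, 67, 68, 76, 109, 157, 172, 171, 167, 169, 168, 164, 162, 160, 158, 157, 152, 148, 147, 143, 135, 129, 129, 130, 128, 128, 130, 130, 129, 134, 132, 99, 54, 26, 34, 38, 42, 52, 67, 80, 80, 82, 80]
top along t at 500 [110, 109, 106, 108, 116, 125, 126, 138, 154, 166, 169, 167, 168, 166, 167, 168, 165, 166, 168, 164, 162, 166, 167, 166, 166, 167, 167, 156, 142, 135, 131, 132, 134, 136, 126, 101, 84, 80, 78, 85, 87, 86, 85]
top along t at 513 [107, 110, 111, 111, 111, 114, 121, 135, 150, 162, 167, 167, 166, 165, 166, 166, 166, 166, 165, 166, 1
[... 1036 characters left out ...]
e along t at 500 [98, 106, 111, 113, 118, 130, 149, 165, 174, 181, 187, 188, 188, 187, 188, 188, 189, 188, 188, 188, 190, 192, 191, 180, 170, 158, 141, 126, 112, 113, 111, 110, 111, 111, 110, 109, 108, 107, 106, 107, 109, 110, 111]
side along t at 513 [86, 93, 98, 100, 115, 133, 149, 165, 181, 192, 190, 188, 188, 188, 188, 187, 187, 187, 188, 189, 190, 184, 174, 163, 150, 135, 119, 114, 115, 116, 115, 114, 113, 111, 110, 109, 110, 111, 111, 111, 111, 111, 112]
side along t at 526 [100, 114, 121, 119, 115, 123, 138, 152, 164, 177, 188, 189, 189, 189, 189, 189, 188, 189, 190, 190, 180, 170, 159, 143, 128, 113, 114, 115, 117, 116, 116, 118, 118, 118, 118, 115, 112, 110, 110, 110, 109, 113, 118]
```

View pics/both6.png

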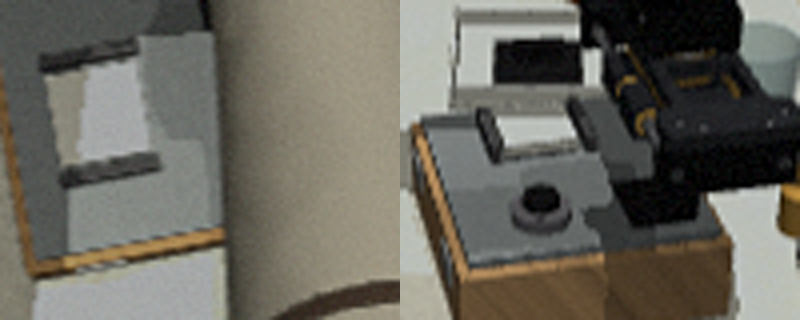

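The left half (top view) shows the tile between the fences, spanning (60-150, 65-165); the right half (side view) shows it seated at (540,132). The start button is at (541,200). I refine the centring and the level with averaged edge profiles.

```bash
cat > prof.py <<'E'
from h import *
a=np.radians(9.2); mx=np.array([np.cos(a),np.sin(a)]); my=np.array([-mx[1],mx[0]])
def px(n,p):
    c=r.get_calibration(n); E=np.linalg.inv(np.array(c['extrinsics'])); q=((E[:3,:3]@p.T).T+E[:3,3])*[1,-1,-1]
    return cv2.projectPoints(q,np.zeros(3),np.zeros(3),np.array(c['mtx']),np.array(c['distortion']))[0].reshape(-1,2).astype(np.float32)
def prof(n,ss,tt,z,along='s'):
    g=load(n)[0].mean(-1).astype(np.float32); S,T=np.meshgrid(ss,tt); p=np.c_[(S.ravel()[:,None]*mx+T.ravel()[:,None]*my)/1000,np.full(S.size,z)]
    u=px(n,p); w=cv2.remap(g,u[None,:,0],u[None,:,1],cv2.INTER_CUBIC)[0].reshape(S.shape)
    return np.median(w,0 if along=='s' else 1)
E
python3 - <<'E'
from prof import *
for n in('top','side'):
    ss=np.arange(466,560,1.)
    for t0,t1 in((12,24),(24,36)):
        w=prof(n,ss,np.arange(t0,t1),.085); print(n,t0,list(zip(ss.astype(int).tolist()[::1],w.round().astype(int).tolist())) if 0 else '', w.round().astype(int).tolist())
    im,d=load(n); P=cloud(n,d)*1000; s=P[...,:2]@mx; t=P[...,:2]@my
    for s0 in(488,500,514,526):
        m=(s>s0)&(s<s0+12)&(t>16)&(t<56)&(P[...,2]>70)&(P[...,2]<105)&(im.mean(-1)>110); print('z at s',s0,np.median(P[...,2][m]).round(2),m.sum(),end=' ')
    for t0 in(15,28,42):
        m=(s>490)&(s<534)&(t>t0)&(t<t0+12)&(P[...,2]>70)&(P[...,2]<105)&(im.mean(-1)>110); print('z at t',t0,np.median(P[...,2][m]).round(2),m.sum(),end=' ')
    m=(s>505)&(s<545)&(t>-45)&(t<-15)&(abs(P[...,2]-70)<15); print('panel z',np.median(P[...,2][m]),m.sum())
E
```

```text
top 12  [134, 134, 135, 138, 133, 117, 88, 60, 50, 52, 64, 70, 70, 67, 69, 69, 69, 73, 85, 112, 146, 169, 175, 171, 168, 168, 167, 167, 167, 167, 166, 167, 168, 169, 168, 167, 167, 166, 167, 168, 167, 168, 169, 168, 168, 167, 167, 166, 166, 167, 167, 167, 166, 166, 166, 166, 167, 167, 168, 168, 167, 166, 166, 166, 167, 167, 167, 168, 168, 170, 172, 166, 153, 132, 109, 84, 57, 38, 38, 56, 68, 70, 63, 53, 47, 51, 60, 70, 77, 80, 81, 79, 78, 78]
top 24  [135, 136, 136, 138, 129, 114, 85, 58, 46, 55, 62, 72, 68, 66, 65, 62, 64, 68, 86, 115, 146, 170, 174, 170, 169, 167, 166, 166, 168, 168, 167, 167, 166, 165, 164, 165, 167, 167, 167, 167, 168, 168, 166, 166, 166, 166, 166, 166, 166, 167, 168, 168, 168, 167, 166, 166, 167, 167, 166, 167, 168, 168, 168, 167, 166, 166, 168, 169, 170, 171, 171, 166, 153, 137, 115, 87, 53, 35, 34, 48, 61, 73, 69, 68, 65, 62, 64, 71, 76, 80, 81, 80, 81, 81]
z at s 488 81.48 88 z at s 500 82.2 88 z at s 514 82.14 86 z at s 526 81.93 88 z at t 15 82.18 93 z at t 28 82.04 96 z at t 42 81.82 97 panel z 68.30682759056894 148
side 12  [126, 110, 84, 53, 26, 14, 19, 
[... 308 characters left out ...]
 126, 78, 39, 16, 14, 25, 40, 56, 67, 68, 66, 59, 54, 53, 55, 61, 68, 73, 75, 75, 75, 75, 73]
side 24  [121, 117, 94, 59, 30, 15, 21, 38, 56, 66, 68, 67, 64, 58, 56, 60, 79, 114, 154, 185, 198, 196, 193, 190, 189, 189, 188, 187, 187, 187, 188, 189, 189, 189, 189, 188, 188, 188, 188, 188, 188, 188, 188, 188, 189, 188, 189, 188, 188, 189, 189, 190, 190, 190, 189, 188, 188, 188, 189, 189, 189, 189, 189, 189, 189, 190, 193, 197, 193, 186, 170, 128, 82, 39, 15, 12, 18, 31, 44, 56, 65, 66, 64, 60, 58, 59, 64, 70, 74, 77, 76, 75, 74, 74]
z at s 488 84.83 24 z at s 500 84.52 27 z at s 514 84.45 26 z at s 526 84.77 24 z at t 15 84.58 33 z at t 28 84.36 33 z at t 42 84.3 29 panel z 70.6545353675071 69
```

```bash
python3 - <<'E'
from prof import *
def cross(w,x,lvl,rise):
    f=(w-lvl)*(1 if rise else -1); i=np.nonzero((f[:-1]<0)&(f[1:]>=0))[0]
    return np.nan if len(i)==0 else x[i[0]]+(x[1]-x[0])*(-f[i[0]])/(f[i[0]+1]-f[i[0]])
for n,L in(('top',dict(nf=(468,482,56,0),fn=(472,480,60,1),tl=(478,492,120,1),tr=(532,546,100,0),ff=(542,549,54,1))),('side',dict(nf=(464,472,60,0),fn=(470,477,42,1),tl=(478,490,126,1),tr=(530,542,105,0),ff=(539,548,40,1)))):
    for k,(a0,b0,lv,rs) in L.items():
        x=np.arange(a0,b0,.5); tt=np.arange(12,42,3); e=np.array([cross(prof(n,x,np.arange(t,t+3),.085),x,lv,rs) for t in tt]); ok=~np.isnan(e)
        if ok.sum()>4:
            k1=np.polyfit(tt[ok],e[ok],1); print(n,k,'edge mean',e[ok].mean().round(2),'yaw',(9.2-np.degrees(np.arctan(k1[0]))).round(1),ok.sum())
    tt=np.arange(-10,90,2.)
    for s0,s1 in((475,481),(545,551),(490,500),(515,530)):
        print(n,'t prof s',s0,prof(n,np.arange(s0,s1),tt,.085,'t').round().astype(int).tolist())
E
```

```text
top nf edge mean 473.24 yaw 9.1 10
top fn edge mean 475.53 yaw 9.0 10
top tl edge mean 485.05 yaw 10.3 10
top tr edge mean 540.37 yaw 8.8 10
top ff edge mean 545.19 yaw 7.7 7
top t prof s 475 [131, 131, 132, 132, 132, 135, 132, 125, 94, 70, 68, 65, 65, 68, 68, 69, 69, 70, 66, 63, 64, 68, 68, 69, 71, 68, 65, 70, 71, 70, 68, 56, 42, 39, 39, 42, 42, 45, 70, 86, 86, 84, 85, 84, 82, 83, 84, 83, 83, 85]
top t prof s 545 [110, 107, 107, 112, 112, 117, 127, 114, 77, 60, 62, 66, 60, 51, 49, 58, 65, 70, 70, 69, 67, 56, 47, 40, 38, 39, 42, 45, 38, 41, 43, 42, 41, 41, 42, 39, 40, 54, 75, 84, 82, 83, 81, 80, 83, 82, 80, 84, 89, 90]
top t prof s 490 [113, 112, 110, 111, 114, 124, 131, 133, 132, 137, 159, 170, 168, 168, 166, 165, 168, 168, 168, 166, 165, 167, 168, 168, 167, 167, 166, 168, 168, 169, 160, 142, 130, 133, 134, 135, 119, 89, 80, 85, 84, 83, 84, 82, 81, 84, 85, 84, 83, 81]
top t prof s 515 [112, 112, 110, 111, 112, 109, 110, 115, 122, 136, 154, 171, 167, 166, 167, 166, 166, 167, 167, 168, 167, 167, 167, 166, 167, 163, 147, 128, 130, 129, 130, 131, 130, 131, 133, 132, 113, 86, 79, 81, 82,
[... 506 characters left out ...]
61, 58, 55, 55, 59, 62, 63, 65, 66, 67, 65, 63, 56, 46, 40, 38, 38, 40, 40, 38, 39, 41, 39, 38, 39, 42, 47, 56, 70, 82, 95, 107, 115, 117, 118, 117, 110, 93, 72, 48, 25]
side t prof s 490 [77, 83, 93, 102, 114, 123, 135, 152, 166, 178, 187, 189, 189, 188, 187, 187, 188, 188, 187, 188, 188, 189, 192, 194, 189, 182, 171, 154, 135, 120, 109, 108, 111, 110, 108, 109, 111, 114, 115, 117, 116, 114, 111, 110, 110, 112, 116, 121, 123, 123]
side t prof s 515 [74, 87, 98, 106, 112, 117, 130, 151, 167, 180, 188, 189, 189, 189, 188, 188, 188, 188, 189, 192, 193, 188, 181, 171, 153, 135, 120, 109, 110, 114, 117, 117, 115, 114, 111, 109, 109, 110, 110, 110, 111, 110, 112, 117, 120, 119, 116, 112, 101, 79]
```

The tile is home and level, and it is centred in y and square. It sits about 1.5 mm toward the near fence, so I regrip it, shift it +1.5 mm and press again.

{"api": "jog_arm", "payload": {"plan": "-0.3 -1 0 0 0 0 -1;-0.3 -1 0 0 0 0 -1;-0.3 -1 0 0 0 0 -1;-0.3 -1 0 0 0 0 -1;0 -1 0 0 0 0 -1;0 -1 0 0 0 0 -1;0 -1 0 0 0 0 -1;0 -1 0 0 0 0 -1;0 -1 0 0 0 0 -1;0 -1 0 0 0 0 -1"}}

```text
time_s: 29.6
tcp_pos: [0.4984, 0.1181, 0.1652]
ee_rot: [[0.988, 0.156, -0.003], [0.156, -0.988, -0.001], [-0.003, 0.001, -1.0]]
wrist_force: [-0.5, -0.6, 0.3]
gripper_width: 0.835
gripper_force: 0.0
```

{"api": "jog_arm", "payload": {"plan": "0 0 0.5 0 0 0 -1;0 0 0.6 0 0 0 -1;0 0 0.6 0 0 0 -1;0 0 0.6 0 0 0 -1;0 0 0.5 0 0 0 -1;0 0 0.3 0 0 0 -1;0 0 0.1 0 0 0 -1;0 0 0 0 0 0 -1;0 0 0 0 0 0 -1;0 0 0 0 0 0 -1"}}

```text
time_s: 30.6
tcp_pos: [0.5012, 0.1173, 0.0873]
ee_rot: [[0.988, 0.156, 0.003], [0.156, -0.988, 0.001], [0.003, -0.0, -1.0]]
wrist_force: [-0.3, 0.2, -0.3]
gripper_width: 0.996
gripper_force: 0.0
```

```bash
python3 - <<'E'
from h import *
s=r.sense(); print(s['tcp_pos'],s['gripper_width']); rows([.5014,.1171,.0742],down(9),1,-1)
E
```

```text
[0.5012446  0.11726674 0.08725181] 0.9958302649481375
0.004 0.008 0.522 -0.001 -0.019 -0.002 -1  max 0.52
```

{"api": "jog_arm", "payload": {"plan": "0 0 0.26 0 0 0 -1;0 0 0.26 0 0 0 -1;0 0 0 0 0 0 1;0 0 0 0 0 0 1;0 0 0 0 0 0 1;0 0 0 0 0 0 1;0 0 0 0 0 0 1;0 0 0 0 0 0 1;0 0 0 0 0 0 1;0 0 0 0 0 0 1"}}

```text
time_s: 31.6
tcp_pos: [0.5011, 0.1171, 0.0738]
ee_rot: [[0.988, 0.156, 0.002], [0.156, -0.988, 0.0], [0.002, 0.0, -1.0]]
wrist_force: [-0.6, 0.1, -0.7]
gripper_width: 0.617
gripper_force: 30.0
```

{"api": "jog_arm", "payload": {"plan": "0 0 0 0 0 0 1;0 0 0 0 0 0 1;0 0 0 0 0 0 1;0.02 0 0 0 0 0 1;0.02 0 0 0 0 0 1;0.02 0 0 0 0 0 1;0 0 0 0 0 0 1;0 0 0 0 0 0 1;0 0 0 0 0 0 1;0 0 0 0 0 0 1"}}

```text
time_s: 32.6
tcp_pos: [0.5023, 0.1172, 0.0738]
ee_rot: [[0.988, 0.156, 0.001], [0.156, -0.988, -0.0], [0.001, 0.0, -1.0]]
wrist_force: [-3.0, -0.4, 4.7]
gripper_width: 0.616
gripper_force: 30.0
```

{"api": "jog_arm", "payload": {"plan": "0 0 0 0 0 0 -1;0 0 0 0 0 0 -1;0 0 0 0 0 0 -1;0 0 0 0 0 0 -1;0 0 -0.2 0 0 0 -1;0 0 -0.4 0 0 0 -1;0 0 -0.5 0 0 0 1;0 0 0 0 0 0 1;0 0 0 0 0 0 1;0 0 0 0 0 0 1"}}

```text
time_s: 33.6
tcp_pos: [0.5021, 0.1172, 0.1009]
ee_rot: [[0.988, 0.156, 0.001], [0.156, -0.988, -0.0], [0.001, 0.0, -1.0]]
wrist_force: [0.5, 0.5, -0.1]
gripper_width: 0.721
gripper_force: 0.0
```

{"api": "jog_arm", "payload": {"plan": "0 0 0 0 0 0 1;0 0 0 0 0 0 1;0 0 0 0 0 0 1;0 0 0 0 0 0 1;0 0 0 0 0 0 1;0 0 0.2 0 0 0 1;0 0 0.2 0 0 0 1;0 0 0.1 0 0 0 1;0 0 0 0 0 0 1;0 0 0 0 0 0 1"}}

```text
time_s: 34.6
tcp_pos: [0.5025, 0.1173, 0.0885]
ee_rot: [[0.988, 0.156, 0.001], [0.156, -0.988, -0.0], [0.001, 0.0, -1.0]]
wrist_force: [-0.2, -0.0, -0.9]
gripper_width: 0.009
gripper_force: 0.0
```

{"api": "jog_arm", "payload": {"plan": "0 0 0.04 0 0 0 1;0 0 0.04 0 0 0 1;0 0 0.04 0 0 0 1;0 0 0.04 0 0 0 1;0 0 0.04 0 0 0 1;0 0 0.03 0 0 0 1;0 0 0.02 0 0 0 1;0 0 0 0 0 0 1;0 0 0 0 0 0 1;0 0 0 0 0 0 1"}}

```text
time_s: 35.6
tcp_pos: [0.5025, 0.1173, 0.0843]
ee_rot: [[0.988, 0.157, 0.002], [0.157, -0.988, -0.0], [0.002, 0.001, -1.0]]
wrist_force: [-4.7, 0.1, 12.3]
gripper_width: 0.003
gripper_force: 6.1
```

{"api": "jog_arm", "payload": {"plan": "0 0 0.02 0 0 0 1;0 0 0 0 0 0 1;0 0 -0.1 0 0 0 1;0 0 -0.6 0 0 0 1;0 0 -0.8 0 0 0 1;-0.17 0.84 0 0 0 0 1;-0.17 0.84 0 0 0 0 1;-0.17 0.84 0 0 0 0 1;-0.17 0.84 0 0 0 0 1;-0.17 0.84 0 0 0 0 1"}}

```text
time_s: 36.6
tcp_pos: [0.4977, 0.0095, 0.1193]
ee_rot: [[0.988, 0.156, 0.002], [0.156, -0.988, 0.0], [0.002, 0.0, -1.0]]
wrist_force: [0.8, 1.1, 0.2]
gripper_width: 0.005
gripper_force: 0.0
```

```bash
python3 - <<'E'
from prof import *
s=r.sense(); print(np.round(s['tcp_pos'],4),s['time_s'])
im,d=snap('side'); P=cloud('side',d)*1000; g=im.mean(-1)
m=(P[...,0]>475)&(P[...,0]<525)&(P[...,1]>-20)&(P[...,1]<40)&(P[...,2]>74)&(P[...,2]<100)
print('z hist',np.histogram(P[...,2][m],np.arange(74,101,2)))
k=m&(P[...,2]>84)&(P[...,2]<96); ys,xs=np.nonzero(k); print(np.c_[xs,ys,P[k].round(),g[k]][::4].astype(int).tolist())
E
```

```text
[0.4977 0.0095 0.1193] 36.6
z hist (array([13,  9,  7, 30, 31,  6,  6,  4, 18, 20,  2,  0,  0]), array([ 74,  76,  78,  80,  82,  84,  86,  88,  90,  92,  94,  96,  98,
       100]))
[[257, 211, 490, 14, 94, 37], [261, 211, 501, 16, 92, 28], [257, 212, 489, 11, 93, 8], [261, 212, 500, 11, 93, 8], [256, 213, 487, 11, 90, 6], [260, 213, 497, 7, 92, 10], [264, 213, 508, 1, 95, 15], [259, 214, 494, 2, 92, 16], [263, 214, 505, 3, 91, 7], [257, 215, 489, 0, 91, 3], [261, 215, 499, -3, 92, 16], [266, 215, 514, 8, 85, 67], [259, 216, 494, -2, 89, 13], [263, 216, 505, -1, 87, 8]]
```

{"api": "jog_arm", "payload": {"plan": "0 0 0.3 0 0 0 1;0 0 0.35 0 0 0 1;0 0 0.3 0 0 0 1;0 0 0.1 0 0 0 1;0 0 0.06 0 0 0 1;0 0 0.06 0 0 0 1;0 0 0.06 0 0 0 1;0 0 0.04 0 0 0 1;0 0 0 0 0 0 1;0 0 0 0 0 0 1"}}

```text
time_s: 37.65
tcp_pos: [0.498, 0.0104, 0.088]
ee_rot: [[0.988, 0.156, 0.002], [0.156, -0.988, 0.0], [0.002, 0.0, -1.0]]
wrist_force: [-2.2, 0.7, 3.8]
gripper_width: 0.006
gripper_force: 2.0
```

{"api": "jog_arm", "payload": {"plan": "0 0 0.03 0 0 0 1;0 0 0.03 0 0 0 1;0 0 0.03 0 0 0 1;0 0 0.03 0 0 0 1;0 0 0 0 0 0 1;0 0 0 0 0 0 1;0 0 0 0 0 0 1;0 0 0 0 0 0 1;0 0 0 0 0 0 1;0 0 0 0 0 0 1"}}

```text
time_s: 38.65
tcp_pos: [0.4981, 0.0104, 0.0863]
ee_rot: [[0.988, 0.157, 0.002], [0.157, -0.988, -0.0], [0.002, 0.001, -1.0]]
wrist_force: [-5.2, 3.2, 13.9]
gripper_width: 0.001
gripper_force: 7.1
```

{"api": "jog_arm", "payload": {"plan": "0 0 -0.2 0 0 0 1;0 0 -0.7 0 0 0 1;0 0 -0.9 0 0 0 1;0 0 -0.9 0 0 0 1;0.3 0.97 -0.3 0 0 0 1;0.3 0.97 0 0 0 0 1;0.3 0.97 0 0 0 0 1;0.3 0.97 0 0 0 0 1;0.3 0.97 0 0 0 0 1;0.3 0.97 0 0 0 0 1"}}

```text
time_s: 39.65
tcp_pos: [0.5656, -0.1277, 0.1591]
ee_rot: [[0.988, 0.156, 0.002], [0.156, -0.988, -0.0], [0.002, 0.001, -1.0]]
wrist_force: [0.1, -0.4, 0.4]
gripper_width: 0.005
gripper_force: 0.0
```

```bash
python3 - <<'E'
from prof import *
s=r.sense(); print(np.round(s['tcp_pos'],4),s['time_s'])
def cross(w,x,lvl,rise):
    f=(w-lvl)*(1 if rise else -1); i=np.nonzero((f[:-1]<0)&(f[1:]>=0))[0]
    return np.nan if len(i)==0 else x[i[0]]+(x[1]-x[0])*(-f[i[0]])/(f[i[0]+1]-f[i[0]])
for n,L in(('top',dict(fn=(472,480,60,1),tl=(478,492,120,1),tr=(532,546,100,0),ff=(542,549,54,1))),('side',dict(fn=(470,477,42,1),tl=(478,490,126,1),tr=(530,544,105,0),ff=(539,548,40,1)))):
    im,d=snap(n); P=cloud(n,d)*1000; q=P[...,:2]@mx; t=P[...,:2]@my
    for k,(a0,b0,lv,rs) in L.items():
        x=np.arange(a0,b0,.5); tt=np.arange(12,30,3); e=np.array([cross(prof(n,x,np.arange(u,u+3),.085),x,lv,rs) for u in tt]); print(n,k,np.nanmean(e).round(2),(~np.isnan(e)).sum(),end='; ')
    for s0 in(488,500,514,526):
        m=(q>s0)&(q<s0+12)&(t>16)&(t<56)&(P[...,2]>70)&(P[...,2]<105)&(im.mean(-1)>110); print('z',s0,np.median(P[...,2][m]).round(2),end=' ')
    print()
E
```

```text
[ 0.5656 -0.1277  0.1591] 39.65
top fn 475.62 6; top tl 486.25 6; top tr 540.89 6; top ff 545.21 5; z 488 82.25 z 500 81.85 z 514 82.79 z 526 81.96 
side fn 473.05 6; side tl 484.61 6; side tr 537.79 6; side ff 543.18 6; z 488 84.55 z 500 84.69 z 514 84.47 z 526 84.95
```

```bash
python3 -c "
from station import r
print(r.finish_job())"
```

```text
the job is handed in; nothing more can be done
None
```

The job is handed in at about 40 s of the 56 s: the cover lies flat in the tray, and the square tile is pressed home and level, square to the fences and within about 1 mm of centre. The start button was pressed to its stop, and the highest force I read was about 14 N against the 40 N limit; the tool returned no verdict.

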